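# Glazing work-lamp heads and shutting the glass case

### The arm

A 7-joint arm with a two-finger parallel gripper is mounted at the origin on the work surface. World frame = base frame: x ahead of the robot, y to its left, z up, the work surface at z = 0. Lengths are in m, angles in rad, forces in N, time in s.
With the tool pointing down it reaches from about 0.4 to 0.85 m from the base axis. Payload 10.4 kg.
Tool frame: the origin (TCP) lies on the centre line of the jaws, within the pads' length; the fingertips stand 11 mm ahead of it and the grasp point (between the pads) lies 8 mm behind it; z points along the fingers, y is the line along which they close (so a half turn about z gives the same grasp; the last joint's range is limited). The gripper opens to 87 mm and grips with 3 to 60 N. Pads are 19 mm wide; open, the fingers measure 117 mm over their backs; the gripper's body (75 mm by 190 mm) begins 51 mm behind the grasp point.
Start: joints at [1.131, 0.332, -0.065, 1.46, 0.022, 1.35, -0.088], TCP at [0.253, -0.572, 0.234] pointing down, gripper open.
Joint ranges: [-2.6, 2.6], [-0.5, 2.12], [-1.47, 1.34], [0.16, 2.42], [-1.27, 4.41], [0.06, 2.06], [-2.6, 2.6]. Speed limits (rad/s): [2.22, 2.22, 2.79, 2.79, 3.14, 3.14, 3.14].

### API

Orientations are given as a unit quaternion [x, y, z, w].
In Python, from bench import r gives the robot as it stands.
- The arm moves only by the shell command python3 -m pendant 'ROWS' [OPENING] [FORCE]. ROWS is JSON, a list of rows, each a list of 4 numbers: the shift along the tool's x, y, z in m, then the turn about the tool's z in rad. A call has 1 to 8 rows; each row shifts and turns the commanded pose from where the row before left it, along the tool's axes as they then stand; what a row does not reach is not made up. A row lasts 1/12 s, in which the tool goes at most 41.7 mm and 7.16 degrees, less where a joint would pass 70% of its speed; a pose out of reach is approached as far as the arm can. A call with a gripper value outside its range is refused whole. OPENING is the opening, from 0 (shut) to 1 (fully open), set as the call begins (- or left out, the last holds). The fingers move at their own pace and stop on an object; FORCE is the grip in N (left out, the last holds). Time passes only in rows, so rows that do not move let the fingers close. It gives the time, the measured TCP pose, the force, the opening and the grip force at its end, in the units of the state.
- r.read_state(): the state, without advancing time (a new reading comes with each control period).
- r.camera(name): name is "scene" or "top" or "wrist"; returns a dict with "img" (384x512x3 uint8, red, green, blue), "camera_matrix" (3x3 intrinsics, pixels), "xyz" and "attitude" of the camera in the world. Camera axes: x right, y down, z forward; pixel columns grow to the right and rows downward; lengths in m; the calibration is good to about 2 mm. A picture is of the moment at which its call begins. There is no depth.
- r.close_job(): hands the job in; it is judged then, once.
Trained networks look in the newest picture that a camera, given by its name, has taken for a name from the list of things; names that differ only in an ending like _2 or _b are one class to them, and where a whole thing is asked for, a point or a joint stands for the part that bears it (a point fixed in the world has none). Each returns a list of dicts, best first, with "score" (0 to 1); they miss things now and then, are a little off and sometimes report something else, mostly with a low value. They report only what shows in the picture. A call takes as long as a camera call. They do not tell look-alikes from the thing itself.
- r.outline_of(thing, camera): "mask" (384x512 bool, what is visible of it) and "bbox" ([centre column, centre row, width, height] in pixels, round what is visible of it).
The state is a dict: "time": time; "joint_positions": joint angles; "joint_vel": joint speeds; "joint_torque": joint torques, N m; "ee_pos": TCP position; "eef_rot": TCP orientation; "ft_force": force on the tool from outside, world axes, zero at the start; "torque": the same for the moment, N m; "width": finger opening in m; "grip_force": force on a finger pad.
Only numpy, scipy, OpenCV 4.12 (cv2) and the standard library are available. Lean on these libraries where they do the work, as an engineer would, in place of code of your own. Each camera call takes 0.05 s, during which the arm holds its last target. There are 200 camera calls.

### The job

Glaze every work-lamp head standing in the plywood service block: lay a glass from the case flat in its cell, put a retaining ring over it and screw the ring clockwise down to its stop, so that it clamps the glass. When all heads are done, shut the case's lid over any glass left in it and turn the brass turnbutton fully across the lid to secure it. Do not disturb the other things on the bench.

Things in the scene. Friction and masses are not known exactly. Their poses are not given: they have to be found in the camera images.
- head1: Aluminium lamp head standing in its square pocket of the block, which keeps it from turning; 2 or 3 of heads 1-3 are there (None = absent). All alike; see head2, head3. Origin: centre of its underside, 6 mm above the bench, z up. Base 104 mm square, 8 mm high; body 69 mm across. On top the cell: recess of 64 mm bore, rim 39 mm and floor (black sprung gasket) 34 mm above the origin; the glass on it stands 7 mm proud.
- glass1_mid (a point): Flat round greenish glass, 60 mm across, 12 mm thick, edges chamfered 1.5 mm, about 0.09 kg; the point is its centre, z its axis (either face may be up). At first it lies in the case, 30 mm clear of its neighbours along the case's y. Take it across its rim, fingers closing along the case's y, by its upper half, so that the lower 5 mm is free to enter the cell.
- ring1_mid (a point): Orange retaining ring, about 0.11 kg, skirt down on the bench; all alike, any fits any head; see ring2, ring3 too. The point lies on its axis 22 mm above its underside, z up. Skirt 91 mm outside, 86 mm inside, 24.5 mm high; above it a knurled collar to grip, 60 mm outside, 24.5 to 43.5 mm above the underside. Its inner lip, 21.5 mm above the underside, rests on the glass.
- head2: Lamp head like head1 (None = absent). Every head has two steel pins, 6 mm thick, 34 mm above its origin, sticking out of its body along its +x and -x to 41 mm from the axis; red marks on the base lie below them. The pockets leave 1.5 mm play; heads weigh about 0.9 kg and stay in the block.
- glass2_mid (a point): Another glass like glass1.
- ring2_mid (a point): Ring like ring1. Every ring has two thread lugs in its skirt that pass under the head's pins. It goes on with its two white marks (at -76 and 104 degrees from the ring's x, counter-clockwise seen from above) over the pins, within 15 degrees: ring yaw = head yaw + 1.33 rad (or + pi more). It then drops until its lip rests on the glass, 2 mm play all round.
- head3: Lamp head like head1 (None = absent). On every head: a ring first laid on the glass has its point 46.5 mm above the head's origin; turned home it is clamped 2.5 mm lower, at 44 mm, with the ring's x along the head's x (either way round).
- glass3_mid (a point): Another glass like glass1.
- ring3_mid (a point): Ring like ring1. Every ring: turned 1.33 rad clockwise (seen from above) from there, it draws itself 2.5 mm down against the gasket (up to 10 N, under 1 N m) and meets a stop when its black marks (on its +x and -x) stand over the pins and the base's red marks. It stays where it is left.
- case: Grey flat case for glasses, fixed to the bench, 92 mm (x) by 322 mm (y), walls 5 mm thick and 50 mm high, inner floor 12 mm above the bench. Origin: centre of its underside. Its hinged lid is at its +x side, its turnbutton at its -x side (towards the robot).
- lid (a joint): Hinge of the case's lid: 0 = shut, grows as it opens (about 1.6 to 1.9 rad at the start). Lid 92 mm deep, 322 mm wide, 8 mm thick, blue frame with a clear pane; it opens about the case's far (+x) upper edge. The hinge is stiff: the lid stays at any angle; about 2 N at its free edge moves it.
- lid_hinge (a point): Middle of the lid's hinge line, on the underside plane of the lid, 50.5 mm above the bench; the hinge line runs along the case's y. Orientation is the lid's: its x points from the free edge to the hinge, its z out of its upper (outer) face.
- turnbutton (a joint): Turnbutton: 0 = bar along the case's front edge (0 to 0.3 at the start), grows clockwise seen from above, 1.57 (stop) = bar square across the lid's front edge. Stays where it is left, 0.06 N m to turn.
- button_grip (a point): Centre of the brass bar of the turnbutton, on its upright pivot 20 mm in front of the case wall, 68.5 mm above the bench. Bar 64 mm long (its y), 14 mm wide (its x), 16 mm high, its underside 60.5 mm above the bench, 2 mm above the shut lid. Grip it across its 14 mm from above.
- mug: Bystander: blue mug, 76 mm across, 85 mm high; leave it alone. Origin under its middle.
- screwdriver: Bystander: red screwdriver lying on the bench; leave it alone. Origin under its middle.
- tape: Bystander: roll of black tape, 90 mm across, 24 mm high; leave it alone. Origin under its middle.
- battery: Bystander: black tool battery, 115 x 75 x 63 mm high; leave it alone. Origin under its middle.
There are look-alikes about, which are no part of the job. What is shaped like the part that bears ring1_mid but green or purple is not meant.

How it is judged:
By the outcome, as a careful person would: the job done as asked, in the order asked, and still so for the second after the job is handed in, with the robot touching nothing.
Of head1, head2, head3 only 2 to 3 are there at a start; the rules pass over those that are not, and their reading is None.
At some moment in a run one of ring1, ring2, ring3 may be knocked a few centimetres aside while the robot is not near it.
It also fails if it takes over 210 s, if anything falls off the work surface, if the arm or the gripper's body presses on something with over 40 N, if the wrist force passes 120 N, or if a joint passes its speed limit or range.

## Working session

There is one attempt and no reset: what is moved stays moved. The work goes in short steps, Python scripts to look and compute and a shell command to move; the robot and the scene stay as the last step left them, time stands still between calls to the robot, and variables do not carry over. Pictures are saved under pics/ and viewed, at most 17 in all, crops included, and the job is handed in when it is done.

```bash
ls; mkdir -p pics; cat > h.py <<'E'
import numpy as np,cv2
from bench import r
from scipy.spatial.transform import Rotation as R
def cam(n):
    c=r.camera(n); c['K']=np.array(c['camera_matrix']); c['R']=att(c['attitude']); c['p']=np.array(c['xyz']); return c
def att(a):
    a=np.array(a,float)
    return a if a.shape==(3,3) else R.from_quat(a).as_matrix()
def px2w(c,u,v,z):
    d=c['R']@np.linalg.inv(c['K'])@np.array([u,v,1.]); return c['p']+d*(z-c['p'][2])/d[2]
def w2px(c,P):
    q=c['R'].T@(np.array(P,float)-c['p']); q=c['K']@q; return q[:2]/q[2]
def save(c,n,s=None):
    im=cv2.cvtColor(c['img'],cv2.COLOR_RGB2BGR)
    if s: im=cv2.resize(im,None,fx=s,fy=s,interpolation=cv2.INTER_CUBIC)
    cv2.imwrite('pics/'+n+'.png',im)
E
python3 - <<'E'
from h import *
s=r.read_state(); print(s)
for n in('top','scene'):
    c=cam(n); save(c,n+'0',1.5); print(n,c['p'],c['R'].round(3).tolist(),c['K'].tolist(),c['attitude'])
    for t in('head1','glass1_mid','ring1_mid','case','lid','button_grip','mug','screwdriver','tape','battery'):
        print(t,[(round(o['score'],2),np.round(o['bbox']).astype(int).tolist()) for o in r.outline_of(t,n)])
E
```

```text
pics
{'time': 0.0, 'joint_positions': array([ 1.13140663,  0.33287909, -0.06468874,  1.46095084,  0.02159139,
        1.3499017 , -0.08847052]), 'joint_vel': array([ 0.00109127, -0.0004686 , -0.00102424,  0.00073185, -0.00020586,
        0.00014996, -0.00178727]), 'joint_torque': array([-3.08332319e-04, -6.23259830e+01,  2.44043703e-02, -3.89907646e+01,
       -6.12994074e-02,  3.97687883e-02,  1.34926063e-04]), 'ee_pos': array([ 0.25285522, -0.57115416,  0.23274485]), 'eef_rot': array([ 9.78360064e-01,  2.06908345e-01, -1.79887470e-04, -6.99179489e-04]), 'ft_force': array([ 0.30926886, -0.07834487,  0.72710616]), 'torque': array([-0.01266291,  0.05838792,  0.00557185]), 'grip_force': 0.0, 'width': 0.08676709500855011}
top [ 0.33433837 -0.03420106  1.28111567] [[0.028, -0.995, 0.092], [-1.0, -0.028, 0.006], [-0.003, -0.092, -0.996]] [[431.2264023733202, 0.0, 254.58164811806606], [0.0, 431.2264023733202, 188.0510708884287], [0.0, 0.0, 1.0]] [ 0.71619588 -0.69636418  0.03117626 -0.03418236]
head1 [(0.93, [195, 124, 36, 33]), (0.58, [233, 125, 40, 40])]
glass1_mid [(0.81, [371, 183, 20,
[... 411 characters left out ...]
64 0.91329996] [[-0.439, 0.624, -0.647], [0.898, 0.318, -0.303], [0.017, -0.714, -0.7]] [[391.97397686350894, 0.0, 254.50881651939608], [0.0, 391.97397686350894, 184.0882369315609], [0.0, 0.0, 1.0]] [ 0.48548311  0.78372306 -0.32443858 -0.21171661]
head1 [(0.86, [279, 276, 49, 41]), (0.6, [240, 260, 49, 42])]
glass1_mid []
ring1_mid [(0.86, [272, 216, 30, 28]), (0.71, [242, 175, 29, 24]), (0.67, [218, 129, 22, 22])]
case [(0.74, [173, 181, 106, 66])]
lid [(0.9, [163, 179, 91, 55])]
button_grip [(0.52, [188, 163, 13, 11])]
mug [(0.97, [160, 242, 38, 37])]
screwdriver [(0.53, [298, 195, 59, 27])]
tape [(0.85, [197, 154, 28, 21])]
battery [(0.91, [381, 203, 43, 34]), (0.41, [160, 242, 37, 42])]
```

View pics/top0.png

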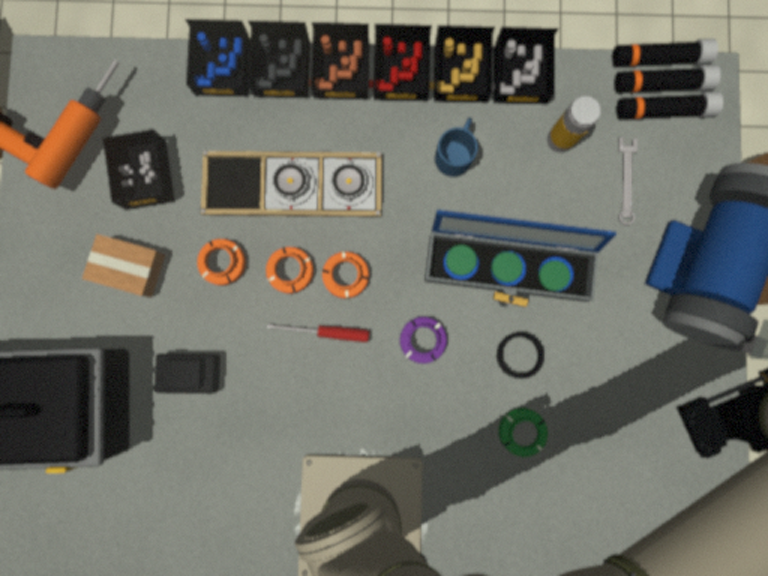

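View pics/scene0.png

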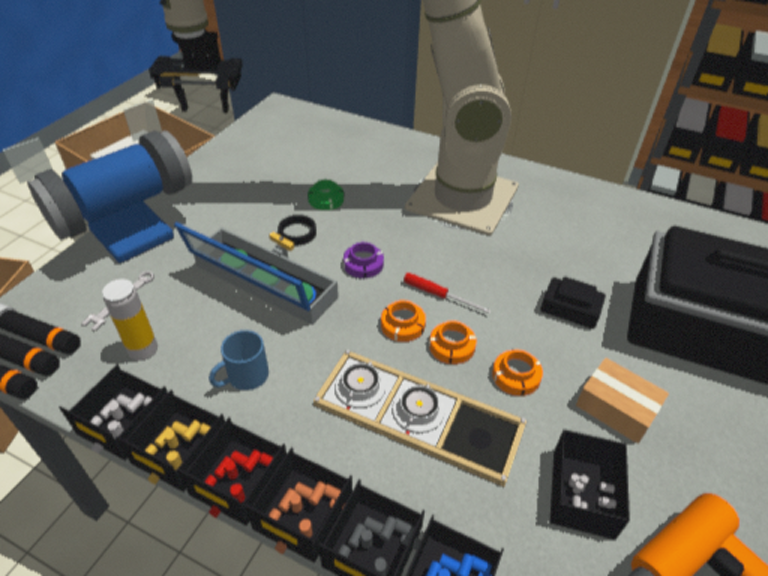

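Top view (1.5× scale): the heads are at (293,182) and (350,182), and the left pocket is empty. The three glasses are at (461,262), (508,268) and (555,274). Ring candidates are orange at (221,262), (290,270) and (345,274), purple at (423,340) and green at (523,432). Only the orange ones fit the description. I'll confirm that in a crop and get coarse positions.

```bash
python3 - <<'E'
from h import *
c=cam('top')
im=cv2.cvtColor(c['img'],cv2.COLOR_RGB2BGR)
cv2.imwrite('pics/crop1.png',cv2.resize(im[90:230,130:415],None,fx=2.8,fy=2.8,interpolation=cv2.INTER_CUBIC))
def W(n,u,v,z): print(n,px2w(c,u/1.5,v/1.5,z).round(3))
W('headA',293,182,.045);W('headB',350,182,.045)
for i,(u,v) in enumerate([(461,262),(508,268),(555,274)]):W('glass%d'%i,u,v,.024)
hsv=cv2.cvtColor(c['img'],cv2.COLOR_RGB2HSV)
for i,(u,v) in enumerate([(221,262),(290,270),(345,274)]):
    W('ring%d'%i,u,v,.03)
W('case corner BL',427,284,.05);W('BR',590,299,.05);W('button',511,298,.0765);W('TL',432,235,.05)
W('blk',203,152,.02);W('blk',381,152,.02);W('blk',381,213,.02);W('blk',203,213,.02);W('mug',456,150,.085);W('purple',423,340,.03);W('tape',520,354,.02)
c=cam('wrist');print(c['p'],c['R'].round(3).tolist(),c['K'].tolist())
p=r.read_state()['ee_pos'];print(p,R.from_quat(r.read_state()['eef_rot']).as_matrix().round(3).tolist())
E
```

```text
headA [0.64  0.151 0.045]
headB [0.643 0.04  0.045]
glass0 [ 0.495 -0.181  0.024]
glass1 [ 0.485 -0.273  0.024]
glass2 [ 0.476 -0.365  0.024]
ring0 [0.481 0.287 0.03 ]
ring1 [0.469 0.152 0.03 ]
ring2 [0.464 0.045 0.03 ]
case corner BL [ 0.447 -0.114  0.05 ]
BR [ 0.427 -0.425  0.05 ]
button [ 0.423 -0.269  0.077]
TL [ 0.542 -0.121  0.05 ]
blk [0.702 0.337 0.02 ]
blk [ 0.712 -0.018  0.02 ]
blk [ 0.588 -0.022  0.02 ]
blk [0.579 0.331 0.02 ]
mug [ 0.7   -0.161  0.085]
purple [ 0.34 -0.11  0.03]
tape [ 0.319 -0.299  0.02 ]
[ 0.31360771 -0.54545298  0.38387735] [[0.404, -0.887, -0.221], [-0.915, -0.392, -0.098], [0.0, 0.242, -0.97]] [[307.887254237173, 0.0, 256.8980430720634], [0.0, 307.887254237173, 192.34671259408822], [0.0, 0.0, 1.0]]
[ 0.25302176 -0.57151767  0.23358696] [[0.914, 0.405, 0.0], [0.405, -0.914, -0.0], [0.0, 0.0, -1.0]]
```

View pics/crop1.png

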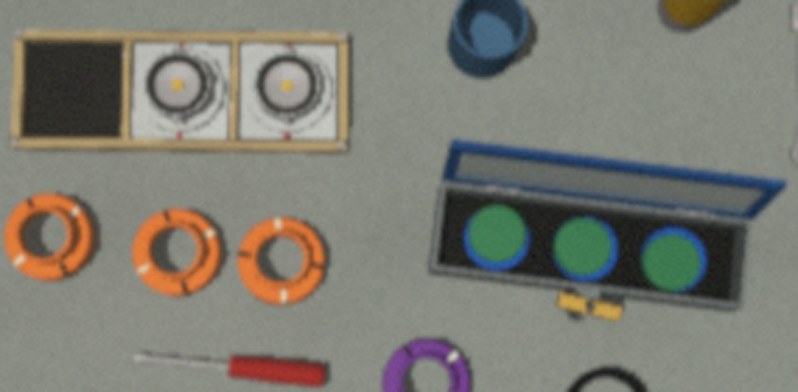

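The crop confirms it: three orange rings with white and black marks, two heads with red marks along roughly ±x, and the case with three glasses. The purple and green rings are look-alikes. I'll bring the wrist camera over the case.

```bash
python3 -m pendant '[[0,0,-0.012,0.12],[0,0,-0.012,0.12],[0,0,-0.012,0.12],[0,0,-0.012,0.12]]'; python3 -m pendant '[[0.02,-0.035,0,0],[0.02,-0.035,0,0],[0.02,-0.035,0,0],[0.02,-0.035,0,0],[0.02,-0.035,0,0],[0.02,-0.035,0,0],[0.02,-0.035,0,0],[0.02,-0.035,0,0]]';python3 -m pendant '[[0.027,-0.035,0,0],[0,0,0,0],[0,0,0,0]]'
cat >> h.py <<'E'
def pose():
    s=r.read_state(); M=R.from_quat(s['eef_rot']).as_matrix()
    return np.array(s['ee_pos']),np.arctan2(M[1,0],M[0,0]),M,s
def go(t,yaw):  # rows needed: world target -> tool shift (turn first)
    p,y,M,s=pose(); dt=(yaw-y+np.pi)%(2*np.pi)-np.pi; d=np.array(t)-p
    x=np.array([np.cos(yaw),np.sin(yaw),0]); yy=np.array([np.sin(yaw),-np.cos(yaw),0])
    print('at',p.round(4),'yaw',round(y,3),'j7',s['joint_positions'][6].round(2),'tilt',M[2,2].round(4),'turn',round(-dt,3),'shift',[round(float(v),4) for v in (d@x,d@yy,-d[2])])
E
python3 - <<'E'
from h import *
p,y,M,s=pose(); print(p,y,s['joint_positions'].round(2))
c=cam('wrist');save(c,'w1',1.5);np.save('w1.npy',{k:c[k] for k in c},allow_pickle=True)
for t in('glass1_mid','case','lid','button_grip'):
    for o in r.outline_of(t,'wrist'):
        m=o['mask'].astype(np.uint8);k=cv2.moments(m,True);u,v=k['m10']/k['m00'],k['m01']/k['m00']
        print(t,round(o['score'],2),np.round(o['bbox'],1).tolist(),[px2w(c,u,v,z).round(3).tolist() for z in(.024,.0765)])
E
```

```text
time: 1.53
ee_pos: [0.253, -0.5715, 0.2821]
eef_rot: [0.999, -0.035, 0.0, -0.0]
ft_force: [-0.3, -0.5, 0.4]
width: 0.087
grip_force: 0.0
time: 2.2
ee_pos: [0.4311, -0.3004, 0.2819]
eef_rot: [1.0, -0.032, 0.0, 0.0]
ft_force: [1.5, -0.3, 0.4]
width: 0.087
grip_force: 0.0
time: 2.45
ee_pos: [0.4594, -0.2685, 0.2817]
eef_rot: [1.0, -0.029, 0.0, -0.0]
ft_force: [-0.6, -1.1, -0.1]
width: 0.0871
grip_force: 0.0
[ 0.459368   -0.26847423  0.2816698 ] -0.058012958778583555 [ 0.69  0.12 -0.27  1.62  0.03  1.41 -1.21]
case 0.7 [266.6, 140.1, 354.8, 143.4] [[0.513, -0.28, 0.024], [0.515, -0.279, 0.077]]
case 0.66 [256.3, 143.2, 47.4, 46.3] [[0.49, -0.273, 0.024], [0.495, -0.273, 0.077]]
lid 0.89 [267.9, 89.7, 352.4, 48.1] [[0.556, -0.285, 0.024], [0.552, -0.283, 0.077]]
button_grip 0.7 [261.2, 202.3, 48.7, 20.4] [[0.411, -0.27, 0.024], [0.425, -0.27, 0.077]]
```

View pics/w1.png

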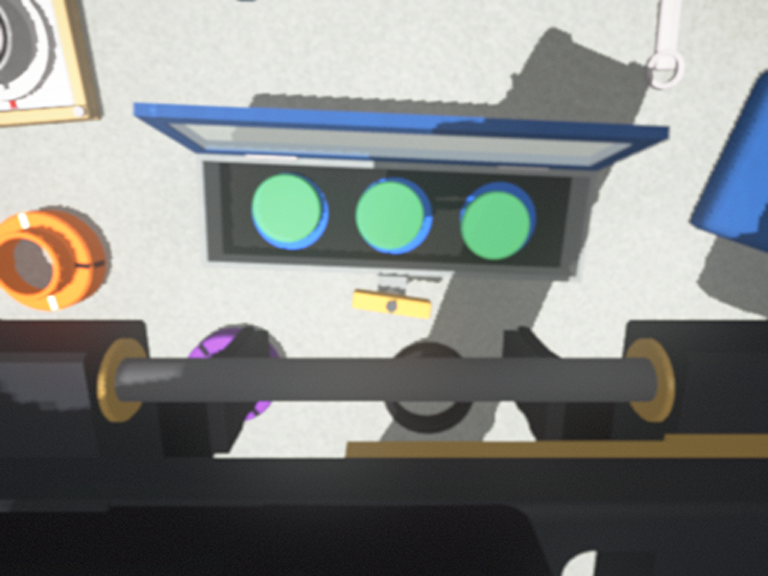

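The wrist view shows the green glass discs at (287,209), (390,215) and (496,224) (1.5× scale), the turnbutton bar at (391,304) and the lid standing open. I'll segment the glasses precisely.

```bash
cat >> h.py <<'E'
def blobs(c,lo,hi,amin=200):
    hsv=cv2.cvtColor(c['img'],cv2.COLOR_RGB2HSV); m=cv2.inRange(hsv,np.array(lo),np.array(hi))
    n,l,s,ce=cv2.connectedComponentsWithStats(m); out=[]
    for i in range(1,n):
        if s[i,4]>=amin: out.append(((l==i).astype(np.uint8),s[i],ce[i]))
    return out
def circ(c,m,z):
    ct=max(cv2.findContours(m,cv2.RETR_EXTERNAL,cv2.CHAIN_APPROX_NONE)[0],key=len)[:,0]
    P=np.array([px2w(c,u,v,z)[:2] for u,v in cv2.convexHull(ct)[:,0]],np.float32); 
    P=np.array([px2w(c,u,v,z)[:2] for u,v in ct],np.float32)*1000
    return cv2.fitEllipse(P)
E
python3 - <<'E'
from h import *
c=np.load('w1.npy',allow_pickle=True).item()
for m,s,ce in blobs(c,(60,60,60),(85,255,255)): print('glass',s[4],circ(c,m,.024))
for m,s,ce in blobs(c,(20,120,120),(32,255,255),100):
    ct=max(cv2.findContours(m,0,1)[0],key=len)[:,0]
    P=np.array([px2w(c,u,v,.0765)[:2] for u,v in ct],np.float32)*1000; print('button',s.tolist(),cv2.minAreaRect(P))
for n,(u,v) in dict(TL=(205,161),BL=(208,260),BR=(576,279),TR=(585,172)).items(): print(n,px2w(c,u/1.5,v/1.5,.05).round(4))
E
```

```text
glass 1646 ((502.0903015136719, -184.51693725585938), (57.17766571044922, 59.56730270385742), 158.79067993164062)
glass 1611 ((490.0928649902344, -273.3897705078125), (56.594093322753906, 59.585391998291016), 4.853364944458008)
glass 1689 ((474.60980224609375, -366.1375732421875), (59.90402603149414, 60.167076110839844), 105.62857818603516)
button [18, 144, 39, 30, 195] ((495.1684875488281, -19.077651977539062), (50.90879821777344, 14.485697746276855), 46.7203483581543)
button [37, 180, 21, 24, 207] ((451.4301452636719, -20.02533531188965), (11.344569206237793, 37.3537483215332), 39.383567810058594)
button [258, 295, 176, 9, 1030] ((287.3226318359375, -374.58026123046875), (227.92759704589844, 11.751191139221191), 86.6382827758789)
TL [ 0.5434 -0.1299  0.05  ]
BL [ 0.4638 -0.1202  0.05  ]
BR [ 0.4292 -0.4293  0.05  ]
TR [ 0.5172 -0.4329  0.05  ]
```

```bash
python3 -m pendant '[[-0.009,-0.02,0.033,0.042],[-0.009,-0.02,0.033,0],[-0.009,-0.02,0.033,0],[-0.009,-0.02,0.033,0],[0,0,0,0],[0,0,0,0]]' 0.8
python3 - <<'E'
from h import *
c=cam('wrist'); save(c,'w2')
for m,s,ce in blobs(c,(60,60,60),(85,255,255)): print('glass',s.tolist(),circ(c,m,.024))
go((.5,-.18,.029),-.1)
for n in('case','button_grip'):
  for o in r.outline_of(n,'wrist'):
    ct=max(cv2.findContours(o['mask'].astype(np.uint8),0,1)[0],key=len)[:,0]
    print(n,o['score'],o['bbox'],cv2.minAreaRect(np.array([px2w(c,u,v,.05 if n=='case' else .0765)[:2] for u,v in ct],np.float32)*1000))
E
```

```text
time: 3.2
ee_pos: [0.4281, -0.1875, 0.1483]
eef_rot: [0.999, -0.052, -0.002, -0.0]
ft_force: [0.9, -0.9, 1.0]
width: 0.0699
grip_force: 0.0
glass [210, 70, 68, 73, 3928] ((502.1353454589844, -183.96026611328125), (57.803524017333984, 59.87416076660156), 95.21861267089844)
glass [312, 73, 71, 72, 3962] ((490.3145446777344, -272.8205261230469), (58.322242736816406, 60.29795455932617), 172.1644744873047)
glass [415, 78, 78, 73, 4210] ((475.5380554199219, -363.9139709472656), (59.38745880126953, 63.88395690917969), 173.81634521484375)
at [ 0.4295 -0.1887  0.1499] yaw -0.106 j7 -1.38 tilt -1.0 turn -0.006 shift [0.0693, -0.0157, 0.1209]
case 0.9 [310.9, 107.7, 396.7, 211.4] ((488.8634948730469, -246.22085571289062), (311.2260437011719, 159.6984100341797), 83.94819641113281)
button_grip 0.95 [365.2, 198.5, 85.0, 27.2] ((426.46051025390625, -268.6720275878906), (66.71979522705078, 18.648529052734375), 77.6620864868164)
```

View pics/w2.png

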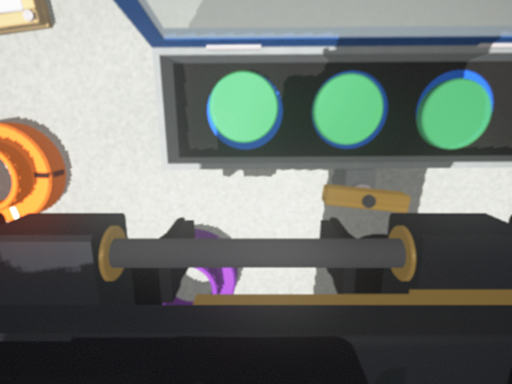

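```bash
python3 -m pendant '[[0.036,-0.006,0,0],[0.0356,-0.0063,0,0],[0,0,0.035,0],[0,0,0.035,0],[0,0,0.035,0],[0,0,0.016,0],[0,0,0,0],[0,0,0,0]]'; python3 - <<'E'
from h import *
go((.502,-.184,.029),-.1); print(pose()[3]['ft_force'])
E
```

```text
time: 4.02
ee_pos: [0.5028, -0.184, 0.0293]
eef_rot: [0.999, -0.053, 0.0, 0.0]
ft_force: [0.1, 0.3, 0.6]
width: 0.0694
grip_force: 0.0
at [ 0.5028 -0.184   0.0293] yaw -0.106 j7 -1.53 tilt -1.0 turn -0.006 shift [-0.0008, 0.0, 0.0003]
[0.05426369 0.34033923 0.59145637]
```

```bash
python3 -m pendant '[[0,0,0,0],[0,0,0,0],[0,0,0,0],[0,0,0,0],[0,0,0,0],[0,0,0,0]]' 0.5 15; python3 -m pendant '[[0,0,-0.02,0],[0,0,-0.04,0],[0,0,-0.04,0],[0,0,-0.04,0],[0,0,-0.01,0],[0,0,0,0]]';  python3 -m pendant '[[0.0077,-0.0383,0,0],[0.0077,-0.0383,0,0],[0.0077,-0.0383,0,0],[0.0077,-0.0383,0,0],[0.0077,-0.0383,0,0],[0.0077,-0.0383,0,0],[0,0,0,0],[0,0,0,0]]'; python3 - <<'E'
from h import *
c=cam('wrist'); save(c,'w3',1.5);np.save('w3.npy',c,allow_pickle=True)
for o in r.outline_of('head1','wrist'): print(o['score'],o['bbox'])
for m,s,ce in blobs(c,(0,150,100),(6,255,255),8)+blobs(c,(174,150,100),(180,255,255),8): print('red',s.tolist(),px2w(c,*ce,.014).round(4))
print(pose())
E
```

```text
time: 4.52
ee_pos: [0.5034, -0.1838, 0.0304]
eef_rot: [0.999, -0.053, 0.002, 0.001]
ft_force: [-0.8, -0.5, 8.0]
width: 0.0588
grip_force: 15.0
time: 5.02
ee_pos: [0.5041, -0.1837, 0.183]
eef_rot: [0.999, -0.053, 0.004, 0.001]
ft_force: [0.2, 0.1, -1.3]
width: 0.059
grip_force: 15.0
time: 5.68
ee_pos: [0.5716, 0.0437, 0.1772]
eef_rot: [0.999, -0.05, -0.001, -0.0]
ft_force: [-0.3, -0.8, 0.8]
width: 0.0589
grip_force: 15.0
0.94 [133.2, 115.6, 120.8, 118.7]
0.7 [251.5, 99.0, 116.6, 115.4]
red [244, 47, 4, 3, 10] [0.6995 0.0413 0.014 ]
red [124, 63, 4, 3, 11] [0.697  0.1559 0.014 ]
(array([0.57164065, 0.03981389, 0.17741612]), np.float64(-0.1055524086569202), array([[ 9.94433281e-01, -1.05355175e-01, -1.65413496e-03],
       [-1.05356388e-01, -9.94434307e-01, -6.64286761e-04],
       [-1.57494251e-03,  8.34862550e-04, -9.99998411e-01]]), {'time': 5.7833, 'joint_positions': array([ 0.26277033,  0.297956  , -0.4907371 ,  1.65426294,  0.14775218,
        1.2280755 , -1.93604213]), 'joint_vel': array([ 0.0202854 , -0.01088307,  0.01400191, -0.00057138, -0.00046625,
        0.0033125 ,  0.00032823]), 'joint_torque': array([-2.03965724e+00, -5.51453340e+01, -6.33807063e+00, -3.79097593e+01,
       -1.62671590e-01, -1.38046956e-01, -4.02801158e-02]), 'ee_pos': array([0.57164065, 0.03981389, 0.17741612]), 'eef_rot': array([ 9.98607280e-01, -5.27513587e-02, -8.08395236e-04,  3.75310030e-04]), 'ft_force': array([-0.38772093, -1.21447386, -1.11808145]), 'torque': array([-0.06060609,  0.04630718, -0.03448563]), 'grip_force': 14.999677687883377, 'width': 0.05866903662090489})
```

View pics/w3.png

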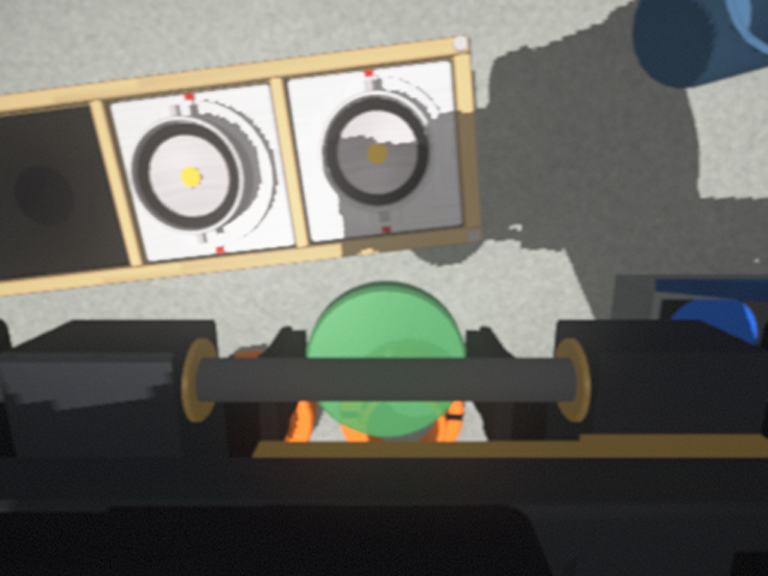

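The wrist view shows the glass held level at (387,360). Head B's cell is at (376,150), with red marks at (369,73) and (386,230). Head A's cell is at (188,176), with marks at (189,97) and (219,250) (1.5× scale).

```bash
python3 - <<'E'
from h import *
c=np.load('w3.npy',allow_pickle=True).item()
hsv=cv2.cvtColor(c['img'],cv2.COLOR_RGB2HSV)
# red marks incl shadow
m=cv2.inRange(hsv,np.array((0,110,50)),np.array((8,255,255)))|cv2.inRange(hsv,np.array((170,110,50)),np.array((180,255,255)))
m[185:]=0
n,l,s,ce=cv2.connectedComponentsWithStats(m)
for i in range(1,n):
    if s[i,4]>5: print('red',s[i].tolist(),px2w(c,*ce[i],.014).round(4))
for i,(u,v) in enumerate([(251,101),(125,117)]):
    sub=np.zeros(hsv.shape[:2],np.uint8); cv2.circle(sub,(u,v),44,255,-1)
    d=cv2.inRange(hsv[...,2],0,62)&sub
    n,l,s,ce=cv2.connectedComponentsWithStats(d)
    k=1+np.argmax(s[1:,4]); mm=(l==k).astype(np.uint8); print('cell',s[k].tolist())
    for z in (.04,.045): print(z,circ(c,mm,z))
# held glass
p,y,M,_=pose()
for m,s,ce in blobs(c,(55,70,50),(88,255,255),150):
    print('green',s.tolist()); 
    ct=max(cv2.findContours(m,0,1)[0],key=len)[:,0]
    if s[1]<200 and s[0]<310:
        ct=ct[ct[:,1]<225]; z=p[2]-.005
        P=np.array([px2w(c,u,v,z)[:2] for u,v in ct])
        from scipy.optimize import least_squares
        f=least_squares(lambda q:np.hypot(*(P-q[:2]).T)-q[2],[p[0],p[1],.03]).x
        x=np.array([np.cos(y),np.sin(y)]);print('glass in hand',f.round(4),'tool dx',(f[:2]-p[:2])@x, 'dy',(f[:2]-p[:2])@np.array([x[1],-x[0]]),p)
E
```

```text
red [243, 46, 5, 4, 18] [0.6999 0.0413 0.014 ]
red [123, 62, 6, 4, 20] [0.6974 0.1559 0.014 ]
red [256, 152, 4, 3, 10] [0.6004 0.04   0.014 ]
red [145, 165, 4, 4, 15] [0.5979 0.1547 0.014 ]
cell [251, 96, 34, 39, 263]
0.04 ((639.3635864257812, 30.28384017944336), (27.346534729003906, 41.20514678955078), 44.705810546875)
0.045 ((639.3362426757812, 30.391008377075195), (26.8717098236084, 40.48863983154297), 44.70573043823242)Traceback (most recent call last):
  File "<stdin>", line 14, in <module>
    return _wrapfunc(a, 'argmax', axis=axis, out=out, **kwds)
    return bound(*args, **kwds)
ValueError: attempt to get argmax of an empty sequence
```

```bash
cat >> h.py <<'E'
from scipy.optimize import least_squares
def reds(c,z=.014,vmax=384):
    hsv=cv2.cvtColor(c['img'],cv2.COLOR_RGB2HSV)
    m=cv2.inRange(hsv,np.array((0,110,50)),np.array((8,255,255)))|cv2.inRange(hsv,np.array((170,110,50)),np.array((180,255,255)))
    n,l,s,ce=cv2.connectedComponentsWithStats(m); o=[]
    for i in range(1,n):
        if 5<s[i,4]<80 and ce[i][1]<vmax: o.append((ce[i].round(1),px2w(c,*ce[i],z)[:2]))
    for i in range(len(o)):
        for j in range(len(o)):
            d=o[i][1]-o[j][1]
            if .09<np.hypot(*d)<.108 and d[0]>0.05: print('head',((o[i][1]+o[j][1])/2).round(4),'yaw',np.arctan2(d[1],d[0]).round(4),'len',np.hypot(*d).round(4))
def held(c,zoff=-.005):
    p,y,M,_=pose(); x=np.array([np.cos(y),np.sin(y)])
    m=cv2.inRange(cv2.cvtColor(c['img'],cv2.COLOR_RGB2HSV),np.array((55,70,50)),np.array((88,255,255)))
    m[:,:195]=0;m[:,325:]=0;m[:150]=0;m[230:]=0
    ct=max(cv2.findContours(m,0,1)[0],key=len)[:,0]; ct=ct[ct[:,1]<222]
    P=np.array([px2w(c,u,v,p[2]+zoff)[:2] for u,v in ct])
    f=least_squares(lambda q:np.hypot(*(P-q[:2]).T)-q[2],[p[0],p[1],.03],loss='soft_l1',f_scale=.0005).x
    print('held',f.round(4),'dx',((f[:2]-p[:2])@x).round(4),'dy',((f[:2]-p[:2])@np.array([x[1],-x[0]])).round(4))
    return f
def cell(c,ctr,z):
    # radial bright->dark edge (bore rim) about predicted centre
    g=cv2.GaussianBlur(cv2.cvtColor(c['img'],cv2.COLOR_RGB2GRAY).astype(np.float32),(0,0),.7); P=[]
    rr=np.arange(.024,.0345,.0003)
    for a in np.arange(0,6.28,.1):
        uv=np.array([w2px(c,[ctr[0]+q*np.cos(a),ctr[1]+q*np.sin(a),z]) for q in rr],np.float32)
        v=cv2.remap(g,uv[:,:1].copy(),uv[:,1:].copy(),1)[:,0]; d=np.gradient(v); k=d.argmax()
        if d[k]>2: P.append([ctr[0]+rr[k]*np.cos(a),ctr[1]+rr[k]*np.sin(a)])
    P=np.array(P); f=least_squares(lambda q:np.hypot(*(P-q[:2]).T)-q[2],[*ctr,.03],loss='soft_l1',f_scale=.0005).x
    print('cell',f.round(4),len(P),'rms',np.sqrt(np.mean((np.hypot(*(P-f[:2]).T)-f[2])**2)).round(5))
E
python3 - <<'E'
from h import *
c=cam('wrist'); print(c['p'],pose()[0]); reds(c,vmax=185); held(c)
for q in((.650,.0407),(.6477,.1553)): cell(c,q,.045);cell(c,q,.041)
E
```

```text
[0.63771412 0.0324684  0.32761126] [0.57171822 0.03913464 0.17767869]
head [0.6501 0.0411] yaw 0.0109 len 0.0992
head [0.6477 0.156 ] yaw 0.0101 len 0.0993
held [0.5735 0.0391 0.0274] dx 0.0018 dy -0.0001
cell [0.6502 0.0416 0.0312] 63 rms 0.00068
cell [0.6504 0.0418 0.0316] 63 rms 0.00064
cell [0.6475 0.156  0.0318] 63 rms 0.00022
cell [0.6477 0.1577 0.0322] 63 rms 0.00025
```

```bash
python3 -m pendant '[[0.0385,-0.0052,0,0],[0.0386,-0.0052,0,0],[0,0,0.035,0],[0,0,0.035,0],[0,0,0.02,0],[0,0,0.01,0],[0,0,0,0],[0,0,0,0]]';python3 -m pendant '[[0,0,0.006,0],[0,0,0.006,0],[0,0,0.004,0],[0,0,0,0],[0,0,0,0]]';python3 - <<'E'
from h import *
go((.6495,.0413,.0585),-.1055);print(pose()[3]['ft_force'])
c=cam('wrist'); save(c,'w4',1.5)
E
```

```text
time: 6.5
ee_pos: [0.6502, 0.0419, 0.0793]
eef_rot: [0.999, -0.053, 0.0, 0.0]
ft_force: [0.3, 0.4, 0.6]
width: 0.059
grip_force: 15.0
time: 6.92
ee_pos: [0.6499, 0.0428, 0.0626]
eef_rot: [0.999, -0.053, -0.0, 0.0]
ft_force: [0.4, 0.1, -0.8]
width: 0.0587
grip_force: 15.0
at [0.6499 0.0428 0.0626] yaw -0.105 j7 -1.99 tilt -1.0 turn 0.0 shift [-0.0002, 0.0015, 0.0041]
[ 0.35826917  0.11312301 -0.81833345]
```

View pics/w4.png

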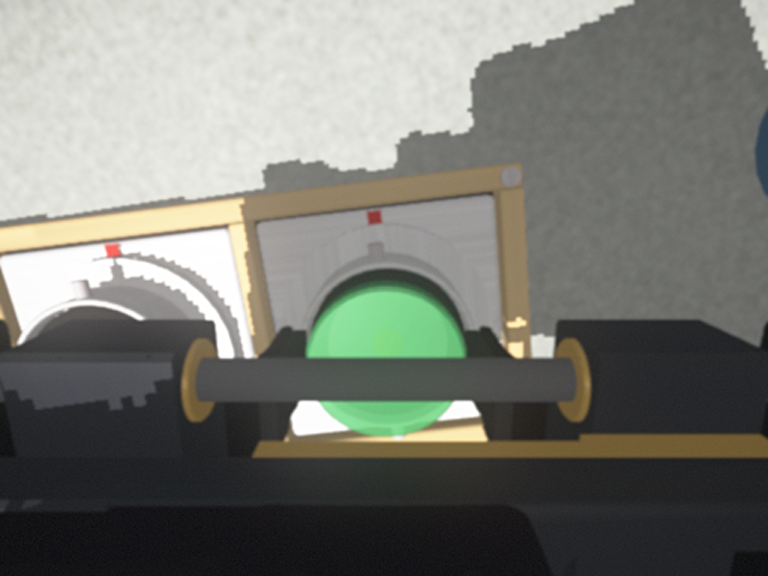

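The glass sits over the cell at (387,360) and the head's red mark shows at (375,217). I'll trim y by 1.5 mm and lower it.

```bash
python3 -m pendant '[[0,0.0014,0,0],[0,0,0.0025,0],[0,0,0.0015,0],[0,0,0.001,0],[0,0,0,0],[0,0,0,0]]';python3 - <<'E'
from h import *
go((.6495,.0413,.0585),-.1055);print(pose()[3]['ft_force'])
E
```

```text
time: 7.47
ee_pos: [0.6502, 0.0413, 0.058]
eef_rot: [0.999, -0.053, 0.0, 0.0]
ft_force: [1.4, -1.5, 2.9]
width: 0.0589
grip_force: 15.0
at [0.6502 0.0413 0.058 ] yaw -0.105 j7 -1.99 tilt -1.0 turn 0.0 shift [-0.0007, 0.0001, -0.0005]
[ 1.37526997 -1.49717961  2.86937437]
```

```bash
python3 -m pendant '[[0,0,0,0],[0,0,0,0],[0,0,0,0]]' 0.75; python3 -m pendant '[[0,0,-0.01,0],[0,0,-0.03,0],[-0.015,0,-0.04,0],[-0.03,0,-0.03,0],[-0.03,0,0,0],[0,0,0,0],[0,0,0,0],[0,0,0,0]]';python3 - <<'E'
from h import *
c=cam('wrist'); save(c,'w5'); reds(c)
hs=blobs(c,(55,50,40),(90,255,255),300)
for m,s,ce in hs: print(s.tolist(),circ(c,m,.052))
go((.490,-.273,.15),-.105)
E
```

```text
time: 7.72
ee_pos: [0.6494, 0.0415, 0.0572]
eef_rot: [0.999, -0.052, -0.0, 0.0]
ft_force: [0.3, -0.0, -0.5]
width: 0.0642
grip_force: 0.0
time: 8.38
ee_pos: [0.5765, 0.0489, 0.1665]
eef_rot: [0.999, -0.053, 0.0, 0.0]
ft_force: [-0.0, -0.4, 0.5]
width: 0.0651
grip_force: 0.0
head [0.6502 0.0415] yaw 0.0107 len 0.0991
head [0.6477 0.1564] yaw 0.0108 len 0.0994
[221, 70, 72, 75, 4206] ((648.0776977539062, 40.96479034423828), (58.821044921875, 59.0216178894043), 109.10704803466797)
at [0.5767 0.0489 0.1661] yaw -0.106 j7 -1.96 tilt -1.0 turn -0.001 shift [-0.0525, 0.3292, 0.0161]
```

View pics/w5.png

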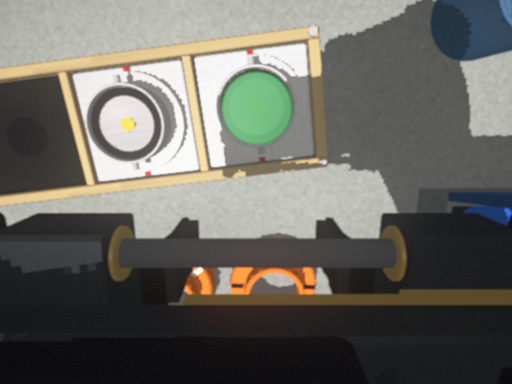

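Glass 1 lies flat in head B at (256,107), and head A is still empty at (128,123). Next is the second glass.

```bash
python3 -m pendant '[[-0.018,0.025,-0.015,0],[-0.0175,0.036,0,0],[-0.017,0.037,0,0],[0,0.041,0,0],[0,0.041,0,0],[0,0.041,0,0],[0,0.041,0,0],[0,0.041,0,0]]' 0.8; python3 -m pendant '[[0,0.0262,0,0],[0,0,0.035,0],[0,0,0.035,0],[0,0,0.02,0],[0,0,0,0],[0,0,0,0]]'; python3 - <<'E'
from h import *
go((.490,-.273,.029),-.105)
E
```

```text
time: 9.1
ee_pos: [0.492, -0.2491, 0.1808]
eef_rot: [0.999, -0.053, -0.0, -0.0]
ft_force: [1.2, 0.3, 0.0]
width: 0.0697
grip_force: 0.0
time: 9.6
ee_pos: [0.4893, -0.2726, 0.0902]
eef_rot: [0.999, -0.053, -0.001, -0.001]
ft_force: [-0.6, 0.2, 2.1]
width: 0.0692
grip_force: 0.0
at [ 0.4893 -0.2726  0.0902] yaw -0.105 j7 -1.33 tilt -1.0 turn -0.0 shift [0.0008, 0.0003, 0.0612]
```

```bash
python3 -m pendant '[[0.0008,0,0.03,0],[0,0,0.02,0],[0,0,0.011,0],[0,0,0,0],[0,0,0,0]]'; python3 -m pendant '[[0,0,0,0],[0,0,0,0],[0,0,0,0],[0,0,0,0],[0,0,0,0]]' 0.5 15; python3 -m pendant '[[0,0,-0.02,0],[0,0,-0.04,0],[0,0,-0.04,0],[0,0,-0.04,0],[0,0,-0.015,0],[0,0,0,0]]'; python3 - <<'E'
from h import *
go((.574,.157,.18),-.105)
E
```

```text
time: 10.02
ee_pos: [0.491, -0.2731, 0.0313]
eef_rot: [0.999, -0.053, 0.001, 0.0]
ft_force: [-0.4, -0.7, 0.0]
width: 0.0695
grip_force: 0.0
time: 10.43
ee_pos: [0.4911, -0.2732, 0.0314]
eef_rot: [0.999, -0.053, 0.001, 0.001]
ft_force: [-0.8, -0.1, 6.3]
width: 0.0587
grip_force: 15.0
time: 10.93
ee_pos: [0.4922, -0.2737, 0.1903]
eef_rot: [0.999, -0.053, 0.004, 0.002]
ft_force: [-0.1, 0.5, -0.7]
width: 0.0582
grip_force: 15.0
at [ 0.4922 -0.2737  0.1903] yaw -0.105 j7 -1.31 tilt -1.0 turn -0.0 shift [0.0362, -0.4369, 0.0103]
```

```bash
python3 -m pendant '[[0,-0.04,0,0],[0,-0.04,0,0],[0,-0.04,0,0],[0,-0.04,0,0],[0,-0.04,0,0],[0.006,-0.04,0,0],[0.006,-0.04,0,0],[0.006,-0.04,0,0]]'; python3 -m pendant '[[0.006,-0.04,0,0],[0.006,-0.04,0,0],[0.006,-0.037,0.01,0],[0,0,0,0],[0,0,0,0],[0,0,0,0]]'; python3 - <<'E'
from h import *
c=cam('wrist'); reds(c,vmax=190); held(c); cell(c,(.6477,.1562),.045)
go((.6472,.1562,.065),-.105)
E
```

```text
time: 11.6
ee_pos: [0.5412, 0.0453, 0.1843]
eef_rot: [0.999, -0.053, -0.0, 0.0]
ft_force: [2.1, -0.9, -0.7]
width: 0.0585
grip_force: 15.0
time: 12.1
ee_pos: [0.5714, 0.1574, 0.174]
eef_rot: [0.999, -0.053, -0.001, 0.0]
ft_force: [0.5, -0.3, -0.9]
width: 0.0584
grip_force: 15.0
head [0.6498 0.0413] yaw 0.0104 len 0.0992
head [0.648 0.156] yaw 0.0138 len 0.0993
held [0.5744 0.1565 0.0274] dx 0.0027 dy -0.0002
cell [0.6479 0.1567 0.031 ] 63 rms 0.00063
at [0.5717 0.1566 0.1744] yaw -0.107 j7 -2.17 tilt -1.0 turn -0.002 shift [0.0751, -0.0075, 0.1094]
```

```bash
python3 -m pendant '[[0.0375,-0.004,0,0],[0.0376,-0.0035,0,0],[0,0,0.035,0],[0,0,0.035,0],[0,0,0.025,0],[0,0,0.011,0],[0,0,0,0],[0,0,0,0]]';python3 - <<'E'
from h import *
go((.6472,.1562,.0593),-.105);print(pose()[3]['ft_force'])
E
```

```text
time: 12.82
ee_pos: [0.6478, 0.1568, 0.0701]
eef_rot: [0.999, -0.053, 0.0, 0.0]
ft_force: [0.5, -0.1, 0.4]
width: 0.0583
grip_force: 15.0
at [0.6478 0.1568 0.0701] yaw -0.106 j7 -2.18 tilt -1.0 turn -0.001 shift [-0.0005, 0.0006, 0.0108]
[ 0.54439281 -0.11681865  0.36232054]
```

```bash
python3 -m pendant '[[-0.0005,0.0006,0.004,0],[0,0,0.003,0],[0,0,0.0025,0],[0,0,0,0],[0,0,0,0]]'; python3 -m pendant '[[0,0,0.0012,0],[0,0,0,0],[0,0,0,0]]'
```

```text
time: 13.23
ee_pos: [0.6468, 0.1571, 0.0598]
eef_rot: [0.999, -0.053, 0.0, 0.0]
ft_force: [0.3, 0.6, -0.5]
width: 0.0584
grip_force: 15.0
time: 13.48
ee_pos: [0.647, 0.1572, 0.0589]
eef_rot: [0.999, -0.053, 0.0, -0.0]
ft_force: [-2.1, -0.2, 4.1]
width: 0.0588
grip_force: 15.0
```

```bash
python3 -m pendant '[[0,0,0,0],[0,0,0,0],[0,0,0,0]]' 0.8; python3 -m pendant '[[0,0,-0.01,0],[0,0,-0.03,0],[-0.015,0,-0.04,0],[-0.03,0,-0.04,0],[-0.03,0,0,0],[0,0,0,0],[0,0,0,0]]';python3 - <<'E'
from h import *
c=cam('wrist'); reds(c)
for m,s,ce in blobs(c,(55,50,40),(90,255,255),300): print(s.tolist(),circ(c,m,.052))
E
python3 -m pendant '[[-0.035,0.01,0,0],[-0.035,0.01,0,0],[-0.035,0.01,0,0],[-0.035,0.01,0,0],[-0.03,0.01,0,0],[0,0,0,0],[0,0,0,0],[0,0,0,0]]' 1
python3 - <<'E'
from h import *
c=cam('wrist'); save(c,'w6',1.5);np.save('w6.npy',c,allow_pickle=True); print(pose()[:2])
for m,s,ce in blobs(c,(5,140,90),(16,255,255),300): print(s.tolist(),circ(c,m,.0))
for o in r.outline_of('ring1_mid','wrist'): print(o['score'],o['bbox'])
E
```

```text
time: 13.73
ee_pos: [0.6467, 0.157, 0.0581]
eef_rot: [0.999, -0.053, -0.0, 0.0]
ft_force: [-0.2, -0.1, -1.3]
width: 0.0678
grip_force: 0.0
time: 14.32
ee_pos: [0.5768, 0.1648, 0.1721]
eef_rot: [0.999, -0.052, 0.001, 0.0]
ft_force: [-0.3, -0.8, 0.8]
width: 0.0697
grip_force: 0.0
head [0.6501 0.0415] yaw 0.0149 len 0.0989
head [0.6479 0.1562] yaw 0.0126 len 0.0996
[354, 56, 76, 75, 4396] ((648.2698364257812, 43.128082275390625), (59.3079719543457, 61.9469108581543), 174.3934326171875)
[223, 75, 70, 72, 3991] ((645.9905395507812, 156.4615020751953), (58.78140640258789, 58.85728073120117), 52.62177276611328)
time: 15.03
ee_pos: [0.4044, 0.1325, 0.1712]
eef_rot: [0.999, -0.053, 0.001, -0.0]
ft_force: [0.1, 0.1, -0.3]
width: 0.0865
grip_force: 0.0
(array([0.40448524, 0.13269848, 0.17096564]), np.float64(-0.105670058441685))
[294, 59, 99, 99, 5170] ((466.43182373046875, 38.20011520385742), (90.75691223144531, 98.72071075439453), 5.658328533172607)
[179, 65, 96, 98, 2778] ((473.3370361328125, 152.42269897460938), (82.49192810058594, 92.50674438476562), 144.49493408203125)
[35, 68, 104, 98, 4611] ((486.5464172363281, 298.0723571777344), (85.34491729736328, 101.01365661621094), 168.1689910888672)
0.91 [342.9, 107.7, 100.0, 102.3]
0.74 [478.2, 190.9, 67.6, 42.9]
```

View pics/w6.png

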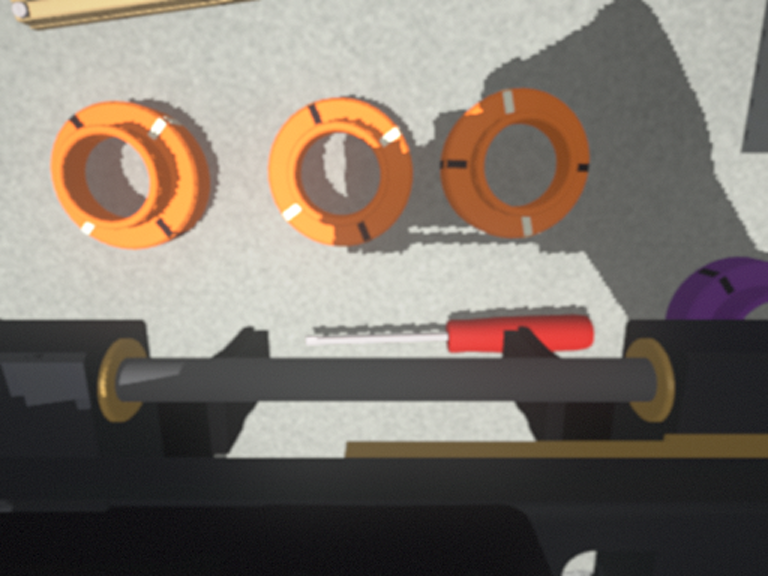

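All three orange rings are clear: right (515,165), middle (340,172), left (120,175) (1.5× scale), each with white and black marks. I'll fit the centre and yaw of each.

```bash
cat >> h.py <<'E'
from scipy.optimize import minimize
A=np.linspace(0,2*np.pi,72)
def ringfit(c,ctr,z0=0.,vmax=384):
    hsv=cv2.cvtColor(c['img'],cv2.COLOR_RGB2HSV); S=4
    m=cv2.inRange(hsv,np.array((3,110,40)),np.array((20,255,255)))
    u,v=w2px(c,[*ctr,z0+.02]); k=np.zeros_like(m); cv2.circle(k,(int(u),int(v)),62,255,-1); m&=k
    n,l,s,ce=cv2.connectedComponentsWithStats(m); m=np.isin(l,[i for i in range(1,n) if s[i,4]>60]).astype(np.uint8)
    pts=np.argwhere(m)[:,::-1].astype(np.int32); M=np.zeros(m.shape,np.uint8); cv2.fillPoly(M,[cv2.convexHull(pts)],1); M[vmax:]=0
    M=cv2.resize(M,None,fx=S,fy=S,interpolation=0)
    def cost(q):
        P=np.array([w2px(c,[q[0]/1e3+rr*np.cos(a),q[1]/1e3+rr*np.sin(a),z0+z]) for rr,z in((.0455,0),(.0455,.0245),(.030,.0435)) for a in A])
        W=np.zeros_like(M); cv2.fillPoly(W,[cv2.convexHull(((P+.5)*S-.5).round().astype(np.int32))],1); W[vmax*S:]=0
        return 1-(W&M).sum()/(W|M).sum()
    q0=np.array(ctr)*1e3
    f=minimize(cost,q0,method='Nelder-Mead',options=dict(initial_simplex=[q0,q0+[5,0],q0+[0,5]],xatol=.1,fatol=1e-4))
    x=f.x/1e3
    # marks
    an=np.arange(0,2*np.pi,np.pi/180); sat=[];val=[]
    for a in an:
        uv=np.array([w2px(c,[x[0]+q*np.cos(a),x[1]+q*np.sin(a),z0+.0245]) for q in(.036,.039,.042)],np.float32)
        q=cv2.remap(c['img'].astype(np.float32),uv[:,:1].copy(),uv[:,1:].copy(),1)[:,0]
        mx=q.max(1);sat.append(np.min((mx-q.min(1))/mx)); val.append(q[np.argmin((mx-q.min(1))/mx)].max())
    sat,val=np.array(sat),np.array(val); rt=[]
    best=[]
    def colour():
        B=[]
        for a in an:
            uv=np.array([w2px(c,[x[0]+q*np.cos(a),x[1]+q*np.sin(a),z0+.0245]) for q in(.036,.039,.042)],np.float32)
            B.append(cv2.remap(c['img'].astype(np.float32),uv[:,:1].copy(),uv[:,1:].copy(),1)[:,0].mean(0))
        return np.array(B)
    B=colour(); blue=B[:,2]/np.maximum(B[:,0],1)   # white: high blue/red
    red=B[:,0]/cv2.blur(B[:,:1].astype(np.float32),(1,61),borderType=cv2.BORDER_REFLECT)[:,0]
    def g(y,off,arr,sg): 
        d=(an-(y+off)+np.pi/2)%np.pi-np.pi/2; return np.sum(arr*np.exp(-(d/.07)**2)/2)
    b=blue-np.median(blue); k=1-red
    ys=np.arange(0,np.pi,.01); sc=[g(y,np.radians(104),b,1)+.7*g(y,0,np.clip(k,0,1),1) for y in ys]
    y=ys[np.argmax(sc)]
    yw=ys[np.argmax([g(q,np.radians(104),b,1) for q in ys])]; yb=ys[np.argmax([g(q,0,np.clip(k,0,1),1) for q in ys])]
    print('ring',x.round(4),'iou',round(1-f.fun,3),'yaw(mod pi)',round(y,3),'white',round(yw,3),'black',round(yb,3))
    return x,y
E
python3 - <<'E'
from h import *
c=np.load('w6.npy',allow_pickle=True).item()
for q in((.466,.040),(.473,.152),(.486,.295)): ringfit(c,q)
E
```

```text
ring [0.4664 0.0437] iou 0.98 yaw(mod pi) 1.44 white 1.44 black 1.44
ring [0.4731 0.1531] iou 0.984 yaw(mod pi) 0.28 white 0.28 black 0.28
ring [0.4854 0.2882] iou 0.974 yaw(mod pi) 0.52 white 0.52 black 0.52
```

```bash
python3 -m pendant '[[0,0,0,-0.122],[0,0,0,-0.122],[0,0,0,-0.122],[0,0,0,-0.122],[0,0,0,-0.122],[0,0,0,-0.122],[0,0,0,-0.122],[0,0,0,-0.122]]' 0.8; python3 -m pendant '[[0,0,0,-0.12],[0,0,0,-0.12],[0,0,0,-0.12],[0,0,0,-0.12],[0,0,0,0]]'; python3 -m pendant '[[-0.03,0.016,0,0],[-0.03,0.016,0,0],[-0.03,0.016,0,0],[-0.03,0.016,0,0],[-0.028,0.016,0,0],[0,0,0,0],[0,0,0,0],[0,0,0,0]]';python3 - <<'E'
from h import *
c=cam('wrist'); save(c,'w7')
x,y=ringfit(c,(.466,.044),vmax=205); go((*x,.08),1.35)
E
```

```text
time: 15.8
ee_pos: [0.404, 0.1329, 0.1704]
eef_rot: [0.905, 0.425, -0.0, -0.001]
ft_force: [-0.4, 0.5, -0.3]
width: 0.0695
grip_force: 0.0
time: 16.22
ee_pos: [0.4039, 0.1329, 0.1704]
eef_rot: [0.779, 0.628, -0.0, -0.001]
ft_force: [0.6, -0.3, 0.6]
width: 0.0698
grip_force: 0.0
time: 16.88
ee_pos: [0.4492, -0.0287, 0.1704]
eef_rot: [0.781, 0.624, -0.0, -0.0]
ft_force: [0.8, -0.7, 0.3]
width: 0.0696
grip_force: 0.0
ring [0.4666 0.0428] iou 0.987 yaw(mod pi) 1.44 white 1.44 black 1.44
at [ 0.4491 -0.0283  0.1705] yaw 1.35 j7 -0.26 tilt -1.0 turn 0.0 shift [0.0732, 0.0015, 0.0905]
```

```bash
python3 -m pendant '[[0.0366,0.0008,0,0],[0.0366,0.0007,0,0],[0,0,0.035,0],[0,0,0.035,0],[0,0,0.03,0],[0,0,0.02,0],[0,0,0.0115,0],[0,0,0,0]]'; python3 -m pendant '[[0,0,0,0],[0,0,0,0]]'; python3 -m pendant '[[0,0,0,0],[0,0,0,0],[0,0,0,0],[0,0,0,0],[0,0,0,0]]' 0.5 30; python3 - <<'E'
from h import *
go((.4666,.0428,.039),1.35)
E
```

```text
time: 17.6
ee_pos: [0.4655, 0.0429, 0.0378]
eef_rot: [0.78, 0.626, -0.001, -0.001]
ft_force: [-0.3, -0.1, -0.5]
width: 0.0696
grip_force: 0.0
time: 17.77
ee_pos: [0.467, 0.0424, 0.0399]
eef_rot: [0.78, 0.625, 0.001, 0.0]
ft_force: [-0.4, 0.2, 0.4]
width: 0.0695
grip_force: 0.0
time: 18.18
ee_pos: [0.4669, 0.0418, 0.0396]
eef_rot: [0.781, 0.625, 0.0, 0.0]
ft_force: [-0.2, 0.4, 4.1]
width: 0.0597
grip_force: 30.0
at [0.4669 0.0418 0.0396] yaw 1.351 j7 -0.52 tilt -1.0 turn 0.001 shift [0.0009, -0.0005, 0.0006]
```

```bash
python3 -m pendant '[[0,0,-0.02,0],[0,0,-0.04,0],[0,0,-0.04,0.1],[0,0,0,0]]'; python3 -m pendant '[[0.011,0.034,0,0],[0.011,0.034,0,0],[0.011,0.034,0,0],[0.011,0.034,0,0],[0.0123,0.0379,0,0],[0,0,0,0],[0,0,0,0],[0,0,0,0]]'; python3 - <<'E'
from h import *
c=cam('wrist'); save(c,'w8',1.5); reds(c); p=pose()[0]
go((.6497,.0404,.095),1.24)
ringfit(c,p[:2],p[2]-.0396,vmax=232)
E
```

```text
time: 18.52
ee_pos: [0.4698, 0.0424, 0.1459]
eef_rot: [0.812, 0.583, 0.004, 0.003]
ft_force: [1.9, 1.0, 0.5]
width: 0.0595
grip_force: 30.0
time: 19.18
ee_pos: [0.6484, 0.0407, 0.1383]
eef_rot: [0.811, 0.586, -0.001, -0.001]
ft_force: [0.4, 0.2, -0.7]
width: 0.0595
grip_force: 30.0
head [0.6471 0.1564] yaw 0.013 len 0.0998
head [0.5491 0.1617] yaw -0.1231 len 0.097
head [0.5494 0.1601] yaw -0.0922 len 0.0959
head [0.6241 0.1161] yaw -0.974 len 0.0959
head [0.623  0.1131] yaw -1.026 len 0.0996
at [0.6482 0.0407 0.139 ] yaw 1.251 j7 -0.59 tilt -1.0 turn 0.011 shift [0.0002, 0.0015, 0.044]
ring [0.6437 0.0284] iou 0.887 yaw(mod pi) 0.94 white 1.0 black 3.11
```

View pics/w8.png

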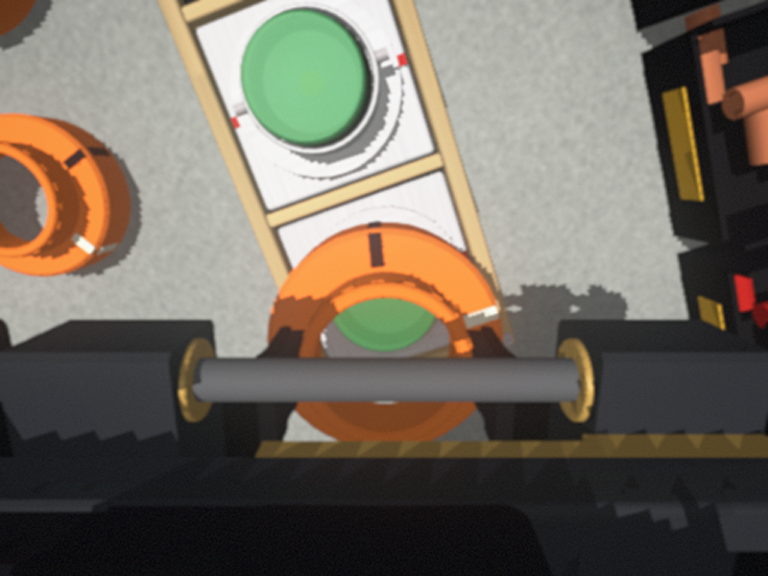

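The ring is held square with its black mark at (375,250), matching yaw 1.34. Head A's glass lies flat at (305,78). Lowering.

```bash
python3 -m pendant '[[0.0002,0.0014,0.02,0],[0,0,0.02,0],[0,0,0.008,0],[0,0,0,0],[0,0,0,0]]'; python3 -m pendant '[[0,0,0.006,0],[0,0,0.006,0],[0,0,0.004,0],[0,0,0,0],[0,0,0,0]]'; python3 - <<'E'
from h import *
go((.6497,.0404,.0701),1.25); print(pose()[3]['ft_force'])
E
```

```text
time: 19.65
ee_pos: [0.6502, 0.0402, 0.092]
eef_rot: [0.811, 0.585, -0.0, 0.0]
ft_force: [0.7, 0.6, -1.7]
width: 0.0599
grip_force: 30.0
time: 20.07
ee_pos: [0.6504, 0.0402, 0.0749]
eef_rot: [0.811, 0.585, -0.0, -0.0]
ft_force: [0.4, 1.4, -2.3]
width: 0.0601
grip_force: 30.0
at [0.6504 0.0402 0.0749] yaw 1.251 j7 -0.61 tilt -1.0 turn 0.001 shift [-0.0, -0.0007, 0.0048]
[ 0.44575116  1.42594283 -2.29531167]
```

```bash
python3 -m pendant '[[0,0,0.002,0],[0,0,0.0015,0],[0,0,0.0015,0],[0,0,0,0],[0,0,0,0]]'; python3 - <<'E'
from h import *
go((.6497,.0404,.0701),1.25); print(pose()[3]['ft_force'],pose()[3]['torque'])
E
```

```text
time: 20.48
ee_pos: [0.6506, 0.0403, 0.0701]
eef_rot: [0.811, 0.585, -0.0, 0.0]
ft_force: [0.2, 0.2, -0.7]
width: 0.0596
grip_force: 30.0
at [0.6506 0.0403 0.0701] yaw 1.251 j7 -0.61 tilt -1.0 turn 0.001 shift [-0.0001, -0.0009, 0.0]
[ 0.21402852  0.18168278 -0.65130335] [-0.00198539 -0.05829404 -0.04917498]
```

```bash
python3 -m pendant '[[0,0,0.0008,0],[0,0,0,0],[0,0,0,0]]';python3 -m pendant '[[0,0,0.0006,0],[0,0,0,0],[0,0,0,0]]'
```

```text
time: 20.73
ee_pos: [0.6507, 0.0403, 0.0697]
eef_rot: [0.811, 0.585, 0.0, 0.0]
ft_force: [-1.0, 0.1, 1.8]
width: 0.0602
grip_force: 30.0
time: 20.98
ee_pos: [0.6507, 0.0404, 0.069]
eef_rot: [0.811, 0.585, 0.0, 0.0]
ft_force: [-0.5, 0.0, 2.4]
width: 0.0597
grip_force: 30.0
```

```bash
python3 -m pendant '[[0,0,0,0],[0,0,0.0002,0.1],[0,0,0.0002,0.1],[0,0,0.0002,0.1],[0,0,0.0002,0.1],[0,0,0,0]]' - 55;python3 - <<'E'
from h import *
go((.6497,.0404,.067),1.25-1.33); print(pose()[3]['ft_force'],pose()[3]['torque'])
E
python3 -m pendant '[[0,0,0.0002,0.1],[0,0,0.0002,0.1],[0,0,0.0002,0.1],[0,0,0.0002,0.1],[0,0,0.0002,0.1],[0,0,0.0002,0.1],[0,0,0,0]]'; python3 - <<'E'
from h import *
go((.6497,.0404,.067),1.25-1.33); print(pose()[3]['ft_force'],pose()[3]['torque'])
E
```

```text
time: 21.48
ee_pos: [0.6511, 0.0399, 0.0685]
eef_rot: [0.912, 0.41, 0.0, 0.001]
ft_force: [-0.2, -0.3, 3.9]
width: 0.0593
grip_force: 55.0
at [0.6511 0.0399 0.0685] yaw 0.846 j7 -0.98 tilt -1.0 turn 0.926 shift [-0.0014, -0.0004, 0.0015]
[-0.19485102 -0.29088382  3.88269338] [-0.22063318  0.06187731 -0.0137284 ]
time: 22.07
ee_pos: [0.6502, 0.04, 0.0671]
eef_rot: [0.992, 0.124, -0.0, 0.0]
ft_force: [-3.6, -0.3, 7.6]
width: 0.0591
grip_force: 55.0
at [0.6502 0.04   0.0671] yaw 0.248 j7 -1.54 tilt -1.0 turn 0.328 shift [-0.0006, -0.0003, 0.0001]
[-3.64470082 -0.31531424  7.58870102] [-0.15265717  0.85168154 -0.16700323]
```

```bash
python3 -m pendant '[[0,0,0.0002,0.1],[0,0,0.0001,0.1],[0,0,0,0.09],[0,0,0,0.04],[0,0,0,0],[0,0,0,0]]'; python3 - <<'E'
from h import *
go((.6497,.0404,.067),1.25-1.33); print(pose()[3]['ft_force'],pose()[3]['torque'])
E
```

```text
time: 22.57
ee_pos: [0.6502, 0.041, 0.0669]
eef_rot: [0.999, -0.037, -0.0, -0.0]
ft_force: [-3.3, 1.1, 7.6]
width: 0.0594
grip_force: 55.0
at [0.6502 0.041  0.0669] yaw -0.075 j7 -1.84 tilt -1.0 turn 0.005 shift [-0.0005, 0.0006, -0.0001]
[-3.34738624  1.12458187  7.5961065 ] [ 0.23833627  0.90045646 -0.00755795]
```

```bash
python3 -m pendant '[[0,0,0,0.04],[0,0,0,0.03],[0,0,0,0],[0,0,0,0]]'; python3 - <<'E'
from h import *
go((.6497,.0404,.067),1.25-1.33); print(pose()[3]['torque'])
E
python3 -m pendant '[[0,0,0,0],[0,0,0,0],[0,0,-0.01,0],[0,0,-0.03,0],[-0.03,0,-0.03,0],[-0.04,0,-0.03,0],[0,0,0,0],[0,0,0,0]]' 0.8; python3 - <<'E'
from h import *
c=cam('wrist'); save(c,'w9',1.5); reds(c); ringfit(c,(.65,.0413),.028)
for o in r.outline_of('ring1_mid','top'): print(o['score'],o['bbox'])
E
```

```text
time: 22.9
ee_pos: [0.6499, 0.042, 0.0668]
eef_rot: [0.998, -0.071, -0.001, -0.0]
ft_force: [-4.3, 3.0, 7.5]
width: 0.0593
grip_force: 55.0
at [0.6499 0.042  0.0668] yaw -0.141 j7 -1.9 tilt -1.0 turn -0.061 shift [-0.0001, 0.0016, -0.0002]
[0.53246475 1.16712793 1.69133926]
time: 23.57
ee_pos: [0.5888, 0.0496, 0.1636]
eef_rot: [0.997, -0.074, 0.002, -0.0]
ft_force: [0.4, -0.1, 0.1]
width: 0.0697
grip_force: 0.0
head [0.6473 0.1559] yaw 0.0102 len 0.0995
ring [0.6516 0.0416] iou 0.966 yaw(mod pi) 3.12 white 3.12 black 3.12
0.73 [346.6, 236.9, 32.9, 33.1]
0.67 [346.3, 289.4, 30.8, 32.8]
0.58 [281.8, 226.4, 29.4, 27.7]
0.27 [370.2, 183.6, 21.1, 19.4]
```

View pics/w9.png

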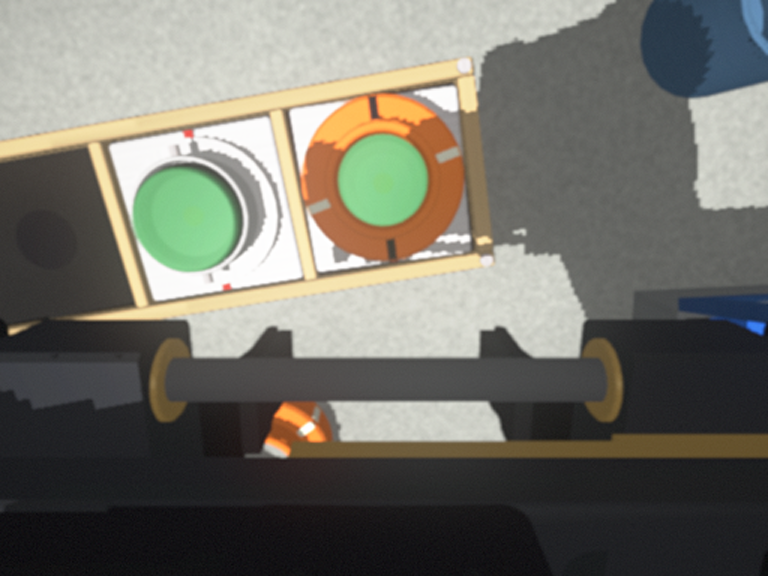

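Ring 1 is home: the black marks at (374,107) and (390,247) line up with the pins, and the stop was felt at 1.7 N·m. Next is the middle ring, for head A.

```bash
python3 -m pendant '[[0,0,0,-0.11],[0,0,0,-0.11],[0,0,0,-0.11],[0,0,0,-0.11],[-0.0257,-0.022,0,0],[-0.0257,-0.022,0,0],[-0.0257,-0.022,0,0],[-0.0257,-0.022,0,0]]'; python3 -m pendant '[[-0.0257,-0.022,0,0],[-0.0257,-0.022,0,0],[0,0,0,0],[0,0,0,0],[0,0,0,0]]';python3 - <<'E'
from h import *
c=cam('wrist'); save(c,'w10')
x,y=ringfit(c,(.473,.153),vmax=205); go((*x,.039),.29)
E
```

```text
time: 24.33
ee_pos: [0.4635, 0.1044, 0.1594]
eef_rot: [0.989, 0.145, -0.001, -0.0]
ft_force: [0.0, 1.8, 0.7]
width: 0.0696
grip_force: 0.0
time: 24.75
ee_pos: [0.4036, 0.1314, 0.1605]
eef_rot: [0.989, 0.145, -0.0, 0.0]
ft_force: [1.2, -0.9, 0.3]
width: 0.0697
grip_force: 0.0
ring [0.4729 0.1531] iou 0.987 yaw(mod pi) 0.28 white 0.28 black 0.28
at [0.4038 0.1313 0.1605] yaw 0.29 j7 -1.69 tilt -1.0 turn -0.0 shift [0.0725, -0.0011, 0.1215]
```

```bash
python3 -m pendant '[[0.0363,-0.0005,0,0],[0.0362,-0.0005,0,0],[0,0,0.035,0],[0,0,0.035,0],[0,0,0.03,0],[0,0,0.0215,0],[0,0,0,0],[0,0,0,0]]'; python3 - <<'E'
from h import *
go((.4729,.1531,.039),.29)
E
python3 -m pendant '[[0,0,0,0],[0,0,0,0],[0,0,0,0],[0,0,0,0],[0,0,0,0]]' 0.5 30; python3 - <<'E'
from h import *
go((.4729,.1531,.039),.29)
E
```

```text
time: 25.47
ee_pos: [0.4727, 0.1528, 0.0381]
eef_rot: [0.99, 0.144, -0.001, 0.0]
ft_force: [-0.1, 0.7, 0.2]
width: 0.0694
grip_force: 0.0
at [0.4727 0.1528 0.0381] yaw 0.289 j7 -1.78 tilt -1.0 turn -0.001 shift [0.0003, -0.0002, -0.0009]
time: 25.88
ee_pos: [0.4721, 0.1534, 0.0393]
eef_rot: [0.989, 0.145, -0.0, 0.0]
ft_force: [-0.1, -0.4, -0.5]
width: 0.0601
grip_force: 30.0
at [0.4721 0.1534 0.0393] yaw 0.291 j7 -1.78 tilt -1.0 turn 0.001 shift [0.0007, 0.0005, 0.0003]
```

```bash
python3 -m pendant '[[0,0,-0.02,0],[0,0,-0.04,0],[0,0,-0.04,-0.118],[0,0,0,-0.118],[0,0,0,-0.118],[0,0,0,-0.118],[0,0,0,-0.118],[0,0,0,-0.118]]'; python3 -m pendant '[[0,0,0,-0.118],[0,0,0,-0.118],[0,0,0,-0.116],[0.0081,0.0342,0,0],[0.0081,0.0342,0,0],[0.0081,0.0342,0,0],[0.008,0.0342,0,0],[0.008,0.0341,0,0]]';python3 -m pendant '[[0,0,0,0],[0,0,0,0],[0,0,0,0]]'; python3 - <<'E'
from h import *
c=cam('wrist'); save(c,'w11',1.5)
go((.6475,.1553,.092),1.35)
E
```

```text
time: 26.55
ee_pos: [0.472, 0.1535, 0.1395]
eef_rot: [0.876, 0.481, 0.0, 0.0]
ft_force: [0.3, 0.2, -1.6]
width: 0.0601
grip_force: 30.0
time: 27.22
ee_pos: [0.6492, 0.1551, 0.1391]
eef_rot: [0.781, 0.625, -0.0, 0.0]
ft_force: [0.8, 0.3, -0.0]
width: 0.0596
grip_force: 30.0
time: 27.47
ee_pos: [0.647, 0.1559, 0.1389]
eef_rot: [0.78, 0.625, -0.0, -0.0]
ft_force: [-0.4, 0.7, -1.5]
width: 0.0599
grip_force: 30.0
at [0.6468 0.1559 0.1394] yaw 1.351 j7 -0.64 tilt -1.0 turn 0.001 shift [-0.0005, 0.0008, 0.0474]
```

View pics/w11.png

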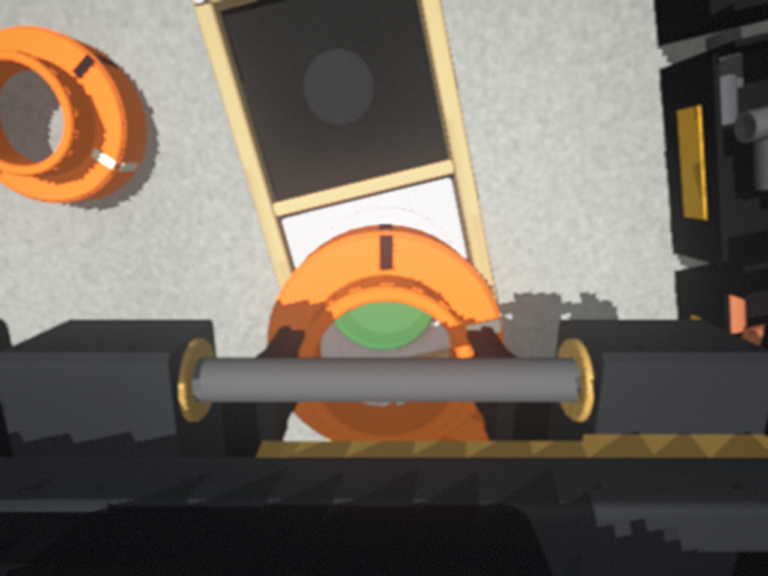

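The ring is held square with its black mark at (386,250), straight ahead, so its yaw is about 1.34. The head and glass are beneath it. Lowering.

```bash
python3 -m pendant '[[-0.0005,0.0008,0.02,0],[0,0,0.02,0],[0,0,0.009,0],[0,0,0,0],[0,0,0.006,0],[0,0,0.006,0],[0,0,0,0],[0,0,0,0]]';  python3 - <<'E'
from h import *
go((.6475,.1553,.0698),1.35); print(pose()[3]['ft_force'])
E
```

```text
time: 28.18
ee_pos: [0.6484, 0.155, 0.0787]
eef_rot: [0.78, 0.625, 0.0, 0.0]
ft_force: [-0.4, -0.0, -1.1]
width: 0.0598
grip_force: 30.0
at [0.6484 0.155  0.0787] yaw 1.351 j7 -0.66 tilt -1.0 turn 0.001 shift [0.0001, -0.0009, 0.0089]
[-0.40086592 -0.00828739 -1.10722957]
```

```bash
python3 -m pendant '[[0,-0.0005,0.003,0],[0,0,0.003,0],[0,0,0.002,0],[0,0,0,0],[0,0,0.001,0],[0,0,0,0],[0,0,0,0]]';  python3 -m pendant '[[0,0,0.0007,0],[0,0,0,0],[0,0,0,0]]'
```

```text
time: 28.77
ee_pos: [0.6478, 0.1551, 0.0695]
eef_rot: [0.78, 0.625, 0.0, 0.0]
ft_force: [0.3, -0.1, -1.5]
width: 0.06
grip_force: 30.0
time: 29.02
ee_pos: [0.648, 0.1552, 0.069]
eef_rot: [0.78, 0.625, 0.0, 0.0]
ft_force: [-0.1, 0.0, 0.8]
width: 0.0598
grip_force: 30.0
```

```bash
python3 -m pendant '[[0,0,0.0005,0],[0,0,0,0],[0,0,0,0]]' - 55; python3 -m pendant '[[0,0,0.0002,0.1],[0,0,0.0002,0.1],[0,0,0.0002,0.1],[0,0,0.0002,0.1],[0,0,0,0]]';python3 - <<'E'
from h import *
go((.6475,.1553,.067),1.35-1.33); print(pose()[3]['ft_force'],pose()[3]['torque'])
E
python3 -m pendant '[[0,0,0.0002,0.1],[0,0,0.0002,0.1],[0,0,0.0002,0.1],[0,0,0.0002,0.1],[0,0,0.0002,0.1],[0,0,0.0002,0.1],[0,0,0,0]]'; python3 - <<'E'
from h import *
go((.6475,.1553,.067),1.35-1.33); print(pose()[3]['ft_force'],pose()[3]['torque'])
E
```

```text
time: 29.27
ee_pos: [0.648, 0.1552, 0.0686]
eef_rot: [0.78, 0.625, 0.0, 0.0]
ft_force: [-0.8, -0.3, 3.1]
width: 0.0594
grip_force: 55.0
time: 29.68
ee_pos: [0.6485, 0.1549, 0.068]
eef_rot: [0.89, 0.456, 0.001, 0.0]
ft_force: [-0.1, 0.1, 3.5]
width: 0.0593
grip_force: 55.0
at [0.6485 0.1549 0.068 ] yaw 0.946 j7 -1.03 tilt -1.0 turn 0.926 shift [-0.0009, -0.0004, 0.001]
[-0.14434463  0.06395682  3.52290109] [-0.11248893 -0.17165636 -0.02178534]
time: 30.27
ee_pos: [0.6482, 0.1552, 0.0667]
eef_rot: [0.985, 0.174, 0.0, 0.0]
ft_force: [1.2, 0.5, 4.0]
width: 0.0595
grip_force: 55.0
at [0.6482 0.1552 0.0667] yaw 0.349 j7 -1.59 tilt -1.0 turn 0.329 shift [-0.0007, -0.0001, -0.0003]
[1.17063358 0.51939482 3.97628156] [-0.05346185  0.01761977 -0.1050631 ]
```

```bash
python3 -m pendant '[[0,0,0.0002,0.1],[0,0,0.0001,0.1],[0,0,0,0.1],[0,0,0,0.06],[0,0,0,0.03],[0,0,0,0],[0,0,0,0]]'; python3 - <<'E'
from h import *
go((.6475,.1553,.067),1.35-1.33); print(pose()[3]['ft_force'],pose()[3]['torque'])
E
```

```text
time: 30.85
ee_pos: [0.6481, 0.1569, 0.0664]
eef_rot: [1.0, -0.016, 0.001, -0.001]
ft_force: [1.8, 5.5, 3.0]
width: 0.0594
grip_force: 55.0
at [0.6481 0.1569 0.0664] yaw -0.031 j7 -1.94 tilt -1.0 turn -0.051 shift [-0.0007, 0.0016, -0.0006]
[1.75987412 5.51747594 3.03780673] [ 1.17258245 -0.32923303  0.98278226]
```

```bash
python3 -m pendant '[[0,0,0,0.03],[0,0,0,0],[0,0,0,0]]'; python3 - <<'E'
from h import *
print(pose()[3]['torque'])
E
python3 -m pendant '[[0,0,0,0],[0,0,0,0],[0,0,-0.01,0],[0,0,-0.03,0],[-0.03,0,-0.03,0],[-0.04,0,-0.04,0],[0,0,0,0],[0,0,0,0]]' 0.8; python3 - <<'E'
from h import *
c=cam('wrist'); save(c,'w12',1.5); ringfit(c,(.65,.0413),.028);ringfit(c,(.6477,.156),.028); go((.42,-.27,.2),-.1)
E
```

```text
time: 31.1
ee_pos: [0.6477, 0.157, 0.0663]
eef_rot: [1.0, -0.03, 0.0, -0.001]
ft_force: [0.2, 4.9, 5.6]
width: 0.0595
grip_force: 55.0
[1.05449333 0.15439064 1.53985341]
time: 31.77
ee_pos: [0.5893, 0.159, 0.1678]
eef_rot: [0.999, -0.034, 0.002, -0.0]
ft_force: [-1.0, -1.1, -0.5]
width: 0.0698
grip_force: 0.0
ring [0.651  0.0424] iou 0.971 yaw(mod pi) 3.12 white 1.3 black 3.12
ring [0.6489 0.1569] iou 0.962 yaw(mod pi) 3.12 white 3.12 black 3.13
at [0.5893 0.1584 0.1659] yaw -0.068 j7 -2.0 tilt -1.0 turn 0.032 shift [-0.1257, 0.4432, -0.0341]
```

View pics/w12.png

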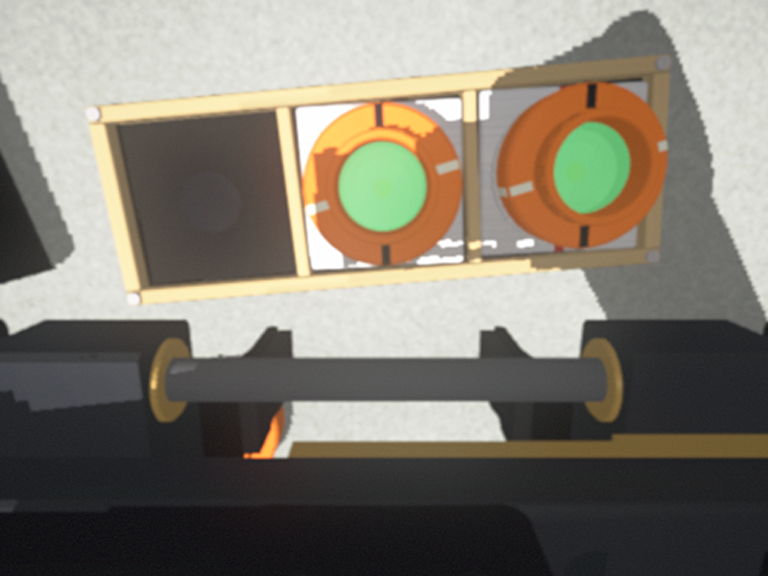

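Both rings are home, with the black marks lined up along the pins. Now I'll work out the lid geometry from the saved view.

```bash
python3 - <<'E'
from h import *
c=np.load('w1.npy',allow_pickle=True).item()
for n,(u,v) in dict(FL=(135,104),FR=(668,127),FL2=(150,115)).items(): print(n,[px2w(c,u/1.5,v/1.5,z).round(4).tolist() for z in(.135,.145)])
for n,(u,v) in dict(HL=(196,155),HR=(590,170)).items(): print(n,px2w(c,u/1.5,v/1.5,.052).round(4))
t=cam('top'); print('bottle',px2w(t,585/1.5,110/1.5,.15),px2w(t,565/1.5,140/1.5,.0))
go((.615,-.28,.21),-.105)
E
```

```text
FL [[0.5748, -0.1247, 0.135], [0.5731, -0.1297, 0.145]]
FR [[0.5428, -0.4466, 0.135], [0.5422, -0.4407, 0.145]]
FL2 [[0.5681, -0.1326, 0.135], [0.5666, -0.1373, 0.145]]
HL [ 0.5483 -0.1243  0.052 ]
HR [ 0.5185 -0.4359  0.052 ]
bottle [ 0.76011464 -0.38440516  0.15      ] [ 0.75278377 -0.39027748  0.        ]
at [0.5892 0.1582 0.1647] yaw -0.069 j7 -2.0 tilt -1.0 turn 0.036 shift [0.0716, 0.433, -0.0453]
```

```bash
python3 -m pendant '[[0,0,-0.03,0.036],[0,0,-0.016,0],[0.006,0.04,0,0],[0.006,0.04,0,0],[0.006,0.04,0,0],[0.006,0.04,0,0],[0.006,0.04,0,0],[0.006,0.04,0,0]]' 0; python3 -m pendant '[[0.006,0.04,0,0],[0.006,0.04,0,0],[0.004,0.04,0,0],[0,0.04,0,0],[0,0.04,0,0],[0,0,0,0],[0,0,0,0],[0,0,0,0]]'; python3 - <<'E'
from h import *
go((.595,-.285,.14),-.105)
E
```

```text
time: 32.53
ee_pos: [0.5992, -0.0862, 0.2093]
eef_rot: [0.999, -0.053, -0.001, 0.0]
ft_force: [1.3, 0.2, -0.2]
width: 0.024
grip_force: 0.0
time: 33.2
ee_pos: [0.5943, -0.2841, 0.2092]
eef_rot: [0.999, -0.053, -0.001, -0.0]
ft_force: [0.2, 0.9, -0.1]
width: 0.0002
grip_force: 0.0
at [ 0.5943 -0.2841  0.2092] yaw -0.106 j7 -1.26 tilt -1.0 turn -0.001 shift [0.0008, 0.0008, 0.0692]
```

```bash
python3 -m pendant '[[0,0,0.035,0],[0,0,0.034,0],[0,0,0,0],[-0.015,0,0.001,0],[-0.015,0,0.001,0],[-0.014,0,0.001,0],[0,0,0,0]]'; python3 -m pendant '[[-0.01,0,0,0],[-0.01,0,0.0005,0],[-0.01,0,0.0025,0],[-0.009,0,0.003,0],[0,0,0,0],[0,0,0,0]]'; python3 - <<'E'
from h import *
c=cam('wrist'); save(c,'w13',1); go((.5119,-.28,.1305),-.105)
E
```

```text
time: 33.78
ee_pos: [0.5499, -0.2788, 0.1404]
eef_rot: [0.999, -0.052, 0.0, 0.0]
ft_force: [0.6, 0.0, -1.0]
width: 0.0005
grip_force: 0.0
time: 34.28
ee_pos: [0.5129, -0.2748, 0.1338]
eef_rot: [0.999, -0.052, 0.0, 0.0]
ft_force: [-0.6, 1.0, -0.2]
width: 0.0007
grip_force: 0.0
at [ 0.5131 -0.2749  0.1336] yaw -0.104 j7 -1.22 tilt -1.0 turn 0.001 shift [-0.0007, 0.0052, 0.0031]
```

View pics/w13.png

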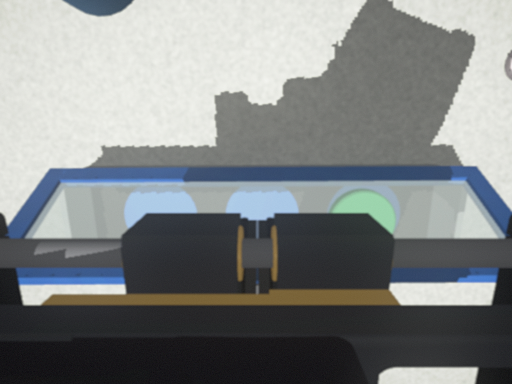

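The lid follows; its frame now spans rows 170–280 and it is leaning over the case. Continuing along the arc.

```bash
python3 -m pendant '[[-0.009,0,0.0065,0],[-0.009,0,0.0065,0],[-0.007,0,0.007,0],[-0.007,0,0.007,0],[-0.005,0,0.0085,0],[-0.0045,0,0.009,0],[0,0,0,0]]'; python3 -m pendant '[[-0.0025,0,0.0095,0],[-0.002,0,0.0095,0],[0,0,0.002,0],[0,0,0.001,0],[0,0,0,0],[0,0,0,0]]'; python3 - <<'E'
from h import *
go((.4675,-.28,.0675),-.105); print(pose()[3]['ft_force'])
E
```

```text
time: 34.92
ee_pos: [0.4689, -0.2704, 0.0863]
eef_rot: [0.999, -0.053, -0.002, -0.0]
ft_force: [0.5, 0.1, -1.6]
width: 0.0003
grip_force: 0.0
time: 35.42
ee_pos: [0.467, -0.2707, 0.0695]
eef_rot: [0.999, -0.053, 0.001, 0.0]
ft_force: [-14.0, 7.0, 41.6]
width: 0.0004
grip_force: 20.7
at [ 0.467  -0.2707  0.0695] yaw -0.105 j7 -1.19 tilt -1.0 turn -0.0 shift [0.0014, 0.0092, 0.002]
[-14.00704059   6.97482695  41.63590414]
```

```bash
python3 -m pendant '[[0,0,-0.02,0],[-0.01,0,-0.04,0],[-0.035,0,-0.04,0],[-0.035,0,0,0],[-0.035,0,0,0],[0,0,0,0],[0,0,0,0],[0,0,0,0]]' 0.5; python3 - <<'E'
from h import *
c=cam('wrist'); save(c,'w14',1.5)
for o in r.outline_of('button_grip','wrist'):
    ct=max(cv2.findContours(o['mask'].astype(np.uint8),0,1)[0],key=len)[:,0]
    print(o['score'],o['bbox'],cv2.minAreaRect(np.array([px2w(c,u,v,.0765)[:2] for u,v in ct],np.float32)*1000))
for m,s,ce in blobs(c,(15,90,80),(35,255,255),150):
    ct=max(cv2.findContours(m,0,1)[0],key=len)[:,0]
    print('col',s.tolist(),cv2.minAreaRect(np.array([px2w(c,u,v,.0765)[:2] for u,v in ct],np.float32)*1000))
go((.4265,-.269,.08),-.105)
E
```

```text
time: 36.08
ee_pos: [0.3599, -0.2591, 0.1576]
eef_rot: [0.999, -0.053, 0.0, 0.0]
ft_force: [0.1, -0.0, 0.6]
width: 0.0413
grip_force: 0.0
0.66 [265.1, 120.0, 84.1, 24.1] ((422.781982421875, -270.851806640625), (62.955833435058594, 17.22886085510254), 81.74534606933594)
col [221, 106, 86, 27, 1414] ((423.2013854980469, -271.14080810546875), (62.028629302978516, 13.416126251220703), 77.63469696044922)
col [156, 226, 18, 55, 543] ((325.1883239746094, -180.2071990966797), (13.930255889892578, 48.2245979309082), 80.1888198852539)
col [340, 226, 19, 55, 566] ((309.296142578125, -329.9887390136719), (14.183891296386719, 48.50138473510742), 89.3450927734375)
col [130, 289, 357, 16, 4232] ((273.443603515625, -294.3148193359375), (303.1894226074219, 14.280567169189453), 83.9267807006836)
at [ 0.3603 -0.259   0.1575] yaw -0.104 j7 -1.16 tilt -1.0 turn 0.001 shift [0.0669, 0.003, 0.0775]
```

View pics/w14.png

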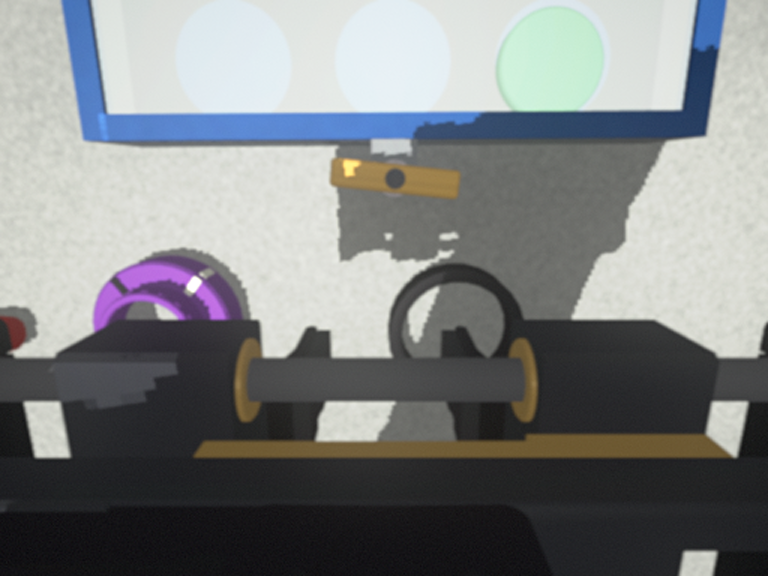

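The lid is shut. The brass bar is at (395,178) (1.5× scale), turned about 0.11 rad from the case edge. I'll turn the wrist and grip it.

```bash
python3 -m pendant '[[0,0,0,-0.122],[0,0,0,-0.122],[0,0,0,-0.122],[0,0,0,-0.122],[0,0,0,-0.122],[0,0,0,-0.122],[0,0,0,-0.122],[0,0,0,-0.122]]' 0.4; python3 -m pendant '[[0,0,0,-0.122],[0,0,0,-0.122],[0,0,0,-0.122],[0,0,0,-0.117],[0.0009,0.032,0,0],[0.0008,0.0321,0,0],[0,0,0,0],[0,0,0,0]]';python3 - <<'E'
from h import *
go((.4233,-.2711,.0735),1.355)
E
```

```text
time: 36.85
ee_pos: [0.3603, -0.259, 0.1573]
eef_rot: [0.905, 0.425, -0.0, -0.0]
ft_force: [0.6, -0.2, -0.1]
width: 0.0348
grip_force: 0.0
time: 37.52
ee_pos: [0.4241, -0.2709, 0.1567]
eef_rot: [0.779, 0.627, -0.001, -0.001]
ft_force: [-0.5, -0.2, 0.3]
width: 0.0349
grip_force: 0.0
at [ 0.4241 -0.2709  0.1567] yaw 1.356 j7 0.28 tilt -1.0 turn 0.001 shift [-0.0004, -0.0007, 0.0832]
```

```bash
python3 -m pendant '[[0,-0.0007,0.035,0],[0,0,0.03,0],[0,0,0.018,0],[0,0,0,0],[0,0,0,0]]'; python3 -m pendant '[[0,0,0,0],[0,0,0,0],[0,0,0,0],[0,0,0,0],[0,0,0,0]]' 0 15; python3 - <<'E'
from h import *
go((.4233,-.2711,.0735),-.105); print(pose()[3]['ft_force'])
E
```

```text
time: 37.93
ee_pos: [0.4212, -0.271, 0.0745]
eef_rot: [0.78, 0.626, -0.0, -0.001]
ft_force: [0.4, -0.1, -0.1]
width: 0.0347
grip_force: 0.0
time: 38.35
ee_pos: [0.4224, -0.2713, 0.0755]
eef_rot: [0.779, 0.626, 0.0, 0.001]
ft_force: [0.0, -0.1, 4.4]
width: 0.0139
grip_force: 15.0
at [ 0.4224 -0.2713  0.0755] yaw 1.354 j7 0.3 tilt -1.0 turn 1.459 shift [0.0009, -0.0003, 0.002]
[ 3.96133480e-03 -7.45158295e-02  4.42039175e+00]
```

```bash
python3 -m pendant '[[0,0,0,0.11],[0,0,0,0.11],[0,0,0,0.11],[0,0,0,0.11],[0,0,0,0.11],[0,0,0,0.11],[0,0,0,0.11],[0,0,0,0]]' - 25; python3 -m pendant '[[0,0,0,0.11],[0,0,0,0.11],[0,0,0,0.11],[0,0,0,0.11],[0,0,0,0.11],[0,0,0,0],[0,0,0,0]]'; python3 - <<'E'
from h import *
go((.4233,-.2711,.0735),-.105); print(pose()[3]['ft_force'],pose()[3]['torque'])
E
```

```text
time: 39.02
ee_pos: [0.4217, -0.2709, 0.0755]
eef_rot: [0.959, 0.284, 0.0, -0.0]
ft_force: [-3.6, 1.8, 7.9]
width: 0.0138
grip_force: 25.0
time: 39.6
ee_pos: [0.4215, -0.2703, 0.0755]
eef_rot: [1.0, 0.017, -0.0, -0.001]
ft_force: [-5.2, 4.7, 10.6]
width: 0.0138
grip_force: 25.0
at [ 0.4215 -0.2703  0.0755] yaw 0.033 j7 -0.98 tilt -1.0 turn 0.138 shift [0.0018, 0.0006, 0.002]
[-5.18775263  4.66951829 10.63599473] [ 1.09049887  1.08575316 -0.05465679]
```

```bash
python3 -m pendant '[[0,0,0,0.07],[0,0,0,0.06],[0,0,0,0.03],[0,0,0,0],[0,0,0,0]]'; python3 - <<'E'
from h import *
go((.4233,-.2711,.0735),-.105); print(pose()[3]['torque'])
E
python3 -m pendant '[[0,0,0,0.03],[0,0,0,0.02],[0,0,0,0],[0,0,0,0]]'; python3 - <<'E'
from h import *
go((.4233,-.2711,.0735),-.105); print(pose()[3]['torque'])
E
```

```text
time: 40.02
ee_pos: [0.4215, -0.2702, 0.0754]
eef_rot: [0.998, -0.063, -0.0, -0.001]
ft_force: [-5.3, 5.1, 11.6]
width: 0.0133
grip_force: 25.1
at [ 0.4215 -0.2702  0.0754] yaw -0.125 j7 -1.14 tilt -1.0 turn -0.02 shift [0.0018, 0.0007, 0.0019]
[1.18214097 1.14804081 0.2914308 ]
time: 40.35
ee_pos: [0.4217, -0.2702, 0.0754]
eef_rot: [0.996, -0.087, -0.0, -0.001]
ft_force: [-4.5, 4.5, 10.5]
width: 0.014
grip_force: 26.0
at [ 0.4217 -0.2702  0.0754] yaw -0.175 j7 -1.19 tilt -1.0 turn -0.07 shift [0.0017, 0.0007, 0.0019]
[1.0509902  0.97039866 0.63881605]
```

```bash
python3 -m pendant '[[0,0,0,0],[0,0,0,0],[0,0,0,0],[0,0,-0.03,0],[0,0,-0.04,0],[-0.03,0,-0.03,0],[-0.03,0,0,0],[0,0,0,0]]' 0.4; python3 - <<'E'
from h import *
r.read_state(); c=cam('wrist')
for m,s,ce in blobs(c,(15,90,80),(35,255,255),150)[:1]:
    ct=max(cv2.findContours(m,0,1)[0],key=len)[:,0]
    print('col',s.tolist(),cv2.minAreaRect(np.array([px2w(c,u,v,.0765)[:2] for u,v in ct],np.float32)*1000))
e=c['img'];print(e.shape)
t=cam('top'); a=cv2.resize(cv2.cvtColor(e,4)[0:260],None,fx=1.1,fy=1.1); b=cv2.resize(cv2.cvtColor(t['img'],4)[90:240,120:420],(a.shape[1],a.shape[1]//2))
cv2.imwrite('pics/w15.png',np.vstack([a,b]))
E
```

```text
time: 41.02
ee_pos: [0.3598, -0.2613, 0.1755]
eef_rot: [0.996, -0.089, 0.001, -0.0]
ft_force: [0.3, -1.5, -0.6]
width: 0.0343
grip_force: 0.0
col [243, 77, 22, 81, 1222] ((423.64935302734375, -271.0362854003906), (13.621892929077148, 61.615081787109375), 84.25531005859375)
(384, 512, 3)
```

View pics/w15.png

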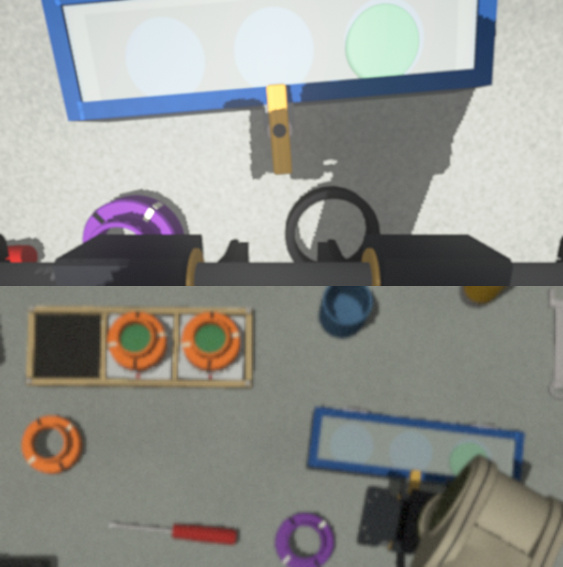

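The lid is shut, the turnbutton bar lies square across its front edge at (279,130), and both heads are glazed and ringed. Handing in.

```bash
python3 -c "
from bench import r
print(r.close_job())"
```

```text
the job is handed in; nothing more can be done
None
```

I glazed both lamp heads in the block with their rings screwed to the stop, shut the lid over the one glass left, turned the turnbutton fully across it, and handed the job in after about 41 s of robot time; the verdict isn't shown.

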